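# Change a filter test stand over from a flat coupon to a bayonet filter column

### The arm

A 7-joint arm with a two-finger parallel gripper is mounted at the origin on the work surface. World frame = base frame: x ahead of the robot, y to its left, z up, the work surface at z = 0. Lengths are in m, angles in rad, forces in N, time in s.
With the tool pointing down it reaches from about 0.4 to 0.875 m from the base axis. Payload 19.3 kg.
Tool frame: the origin (TCP) lies at the very end of the fingers, on their centre line; the grasp point (between the pads) lies bot.grasp_offset behind it (bot.grasp_offset is the distance from the TCP to the grasp point, in m); z points along the fingers, y is the direction in which the jaws open and shut (so a half turn about z gives the same grasp; the last joint's range is limited). The gripper opens to 85 mm and grips with 20 to 120 N. Pads are 22 mm wide; open, the fingers measure 114 mm over their backs; the gripper's body (76 mm by 85 mm) begins 54 mm behind the grasp point. The pads swing forward as they close: fully open they stand 13 mm farther back than shut.
Start: joints at [-1.286, 0.521, -0.036, 1.599, 0.021, 1.021, -0.113], TCP at [0.217, 0.586, 0.231] pointing down, gripper open.
Joint ranges: [-2.91, 2.91], [-0.3, 2.13], [-1.5, 1.42], [0.17, 2.43], [-1.26, 4.41], [0.16, 1.93], [-2.52, 2.52]. Speed limits (rad/s): [1.89, 1.89, 2.39, 2.39, 3.01, 3.01, 3.01].

### API

Orientations are given as [roll, pitch, yaw] about the fixed x, y, z axes, in that order (R = Rz(yaw) Ry(pitch) Rx(roll)).
In Python, from workcell import bot gives the robot as it stands. The module is installed in compiled form; this text tells all that it offers.
- The arm moves only by the shell command python3 -m handwheel 'ROWS' [OPENING] [FORCE]. ROWS is JSON, a list of rows, each a list of 6 numbers: the shift along the tool's x, y, z as a fraction of full scale, then the turn, a rotation vector about the tool's x, y, z as a fraction of full scale. In form: [[x, y, z, rx, ry, rz], ...]. A call has 1 to 8 rows; each row shifts and turns the commanded pose from where the row before left it, along the tool's axes as they then stand; what a row does not reach is not made up. Full scale, the value 1, is 0.025 m for a shift and 360 degrees for a turn. A row lasts 1/8 s, in which the tool goes at most 62.5 mm and 10.7 degrees, less where a joint would pass 70% of its speed; a pose out of reach is approached as far as the arm can. A call with a number of a shift or a turn outside -1 to 1 is refused whole. A call with a gripper value outside its range is refused whole. OPENING is the closure, from -1 (fully open) to 1 (shut), set as the call begins (- or left out, the last holds). The fingers move at their own pace and stop on an object; FORCE is the grip in N (left out, the last holds). Time passes only in rows, so rows that do not move let the fingers close. It gives the time, the measured TCP pose, the force and the opening at its end, in the units of the state.
- bot.observe(): the state, without advancing time (a new reading comes with each control period).
- bot.grab_frame(name): name is "side" or "top" or "wrist"; returns a dict with "pixels" (420x560x3 uint8, blue, green, red), "vertical_fov" (degrees; the focal length in pixels is half the picture's height over the tangent of half this angle, whatever the lens; pixels are square), "cx", "cy" (the principal point, pixels), "R" (3x3) and "t" (3): a world point X has camera coordinates R X + t. Camera axes: x right, y down, z forward; pixel columns grow to the right and rows downward; lengths in m; the calibration is good to about 2 mm. A picture is of the moment at which its call begins. There is no depth.
- bot.job_done(): hands the job in, once; it reports no verdict.
Trained networks look in a picture, given as the dict that the camera call returned (one of the last four; its "shot" number tells which), for a name from the list of things; names that differ only in an ending like _2 or _b are one class to them, and where a whole thing is asked for, a point or a joint stands for the part that bears it (a point fixed in the world has none). Each returns a list of dicts, best first, with "score" (0 to 1); they miss things now and then, are a little off and sometimes report something else, mostly with a low value. They report only what shows in the picture. A call takes as long as a camera call. They do not tell look-alikes from the thing itself.
- bot.trace(picture, thing): "region" (420x560 bool, what is visible of it) and "point" ([column, row] in pixels, amid what is visible of it).
The state is a dict: "clock": time; "qpos": joint angles; "qd": joint speeds; "joint_efforts": joint torques, N m; "position": TCP position; "tool_rot": TCP orientation; "force": force on the tool from outside, world axes, zero at the start; "moment": the same for the moment, N m; "grip_width": finger opening in m.
Only numpy, scipy, OpenCV 4.12 (cv2) and the standard library are available. Lean on these libraries where they do the work, as an engineer would, in place of code of your own. Each camera call takes 0.05 s, during which the arm holds its last target.

### The job

The flat-coupon test is finished: swing the clamp bar up out of the way and leave it up, slide the coupon along the deck from beneath it, and lay it level in the sample tray, filter side up all the time. Build the filter column on the port it covered: every filter stage standing on the bench, one on another in any order, and the inlet cap on top, each lowered fully down over the lugs below and locked with a quarter turn clockwise. Leave the other things on the bench alone.

Things in the scene. Friction and masses are not known exactly. Their poses are not given: they have to be found in the camera images.
- rig: Fixed filter test stand: low white housing, deck 42.5 mm high, x -120 to 140 mm, y -75 to 75 mm in its frame. Origin on the bench straight below the port. Clamp hinge at the +x end; the coupon slides out to -x. Round the coupon's +x end are 4.5 mm high cheeks (x 30 to 75, y beyond +-37 mm) and a back stop (x 62.5 mm); hinge blocks 24 mm high at x 105, y +-64 mm.
- port (a point): Foot of the port's spigot, axes as the rig, on the floor of a 72 mm square pocket 10.5 mm below the deck. The spigot is like a stage's (9.5 mm high, lugs along +x and -x). A part's socket goes over it with the part's x axis along this y axis (within 0.5 rad), then turns a quarter clockwise seen from above, to stops just past the x axes being parallel. Its origin is then at this point.
- clamp (a joint): Angle of the hinged clamp bar: 0 when down on the coupon, up to 1.7 when swung up and back over its hinge. The hinge is stiff and the bar stays where it is left; lifting takes about 4 N at its grip.
- clamp_grip (a point): Middle of the clamp bar's black round grip, 10 mm thick and 76 mm long, along the rig's y axis; it is 32 mm above the middle of the flat pressing bar (10 mm wide, 8 mm thick). When down it is 57 mm from the hinge line towards the rig's -x and about 42 mm above the deck.
- clamp_hinge (a point): Point on the clamp's hinge line, 12 mm above the deck on the rig's middle line; the hinge line runs along the rig's y axis. Axes as rig.
- coupon: Flat coupon carrier, grey, 120 (x) x 70 (y) x 5 mm, 60 g, white filter disc on top. Origin: centre of its underside. Pull tab across it at x = -45 mm: 10 mm thick (x), 40 mm long (y), top 27 mm above the underside. A 5 mm high bead on its +x edge catches behind the clamp bar until that is up. At the start it lies on the deck over the port, axes as the rig.
- tray: Fixed steel sample tray on the bench, 130 (x) x 190 (y) x 18 mm outside, walls and floor 4 mm. Origin at the centre of its underside.
- cap: Inlet cap, aluminium, about 140 g. Socket, round body and grip pads just as on a stage (see stage1), but the top is a cone up to z = 41 mm with a hose barb 15 mm thick up to z = 62 mm, and no spigot. Origin: centre of its underside, on which it stands upright on the bench.
- stage1: Filter stage, aluminium, about 160 g, standing upright on the bench. Origin: centre of its underside. Round body 58 mm wide, z 0 to 36 mm; flat ribbed grip pads at +y and -y, 62 mm over their faces, 24 mm wide, z 11 to 35 mm. On top a spigot 34 mm wide, z 36 to 45.5 mm, with lugs at its tip along +x and -x: 46 mm over their ends, 12 mm wide, 4 mm thick. A socket in its underside.
- stage2: Filter stage just like stage1. Only three or four of the four are out; an absent one is None. A socket is 49 mm wide, 11 mm deep, with flanges 4 mm thick, 24 mm wide across its mouth at the part's +x and -x, 37 mm apart; lugs enter between them. Seated, a part rests on the shoulder below, so each stage adds 36 mm. Play 1.5 mm sideways and in height; turning anticlockwise is blocked.
- stage3: Filter stage just like stage1.
- stage4: Filter stage just like stage1.
- beaker: Bystander: a glass beaker, 68 mm across, 90 mm high; origin at the centre of its underside.
- meter: Bystander: a grey hand-held meter lying flat, 120 x 62 x 26 mm; origin at the centre of its underside.
- jar: Bystander: a white squat jar, 60 mm across, 80 mm high; origin at the centre of its underside.
Things that resemble listed ones, but are neither listed nor needed, are in the scene too. Leave any blue or orange look-alike of the coupon alone.

How it is judged:
By the outcome, as a careful person would: the job done as asked, in the order asked, and still so for the second after the job is handed in, with the robot touching nothing.
Of stage1, stage2, stage3, stage4 only 3 to 4 are there at a start; the rules pass over those that are not, and their reading is None.
At some moment in a run one of stage1, stage2, stage3, stage4, cap may be knocked a few centimetres aside while the robot is not near it.
It also fails if it takes over 210 s, if anything falls off the work surface, if the arm or the gripper's body presses on something with over 40 N, if the wrist force passes 120 N, or if a joint passes its speed limit or range.

## Working session

There is one attempt and no reset: what is moved stays moved. The work goes in short steps, Python scripts to look and compute and a shell command to move; the robot and the scene stay as the last step left them, time stands still between calls to the robot, and variables do not carry over. Pictures are saved under pics/ and viewed, and the job is handed in when it is done.

```bash
mkdir -p pics; ls; python3 - <<'E'
from workcell import bot
import cv2
s=bot.observe()
for k,v in s.items(): print(k,v)
print(bot.grasp_offset)
for n in ["side","top","wrist"]:
    f=bot.grab_frame(n)
    cv2.imwrite(f"pics/{n}0.png",f["pixels"])
    print(n,f["vertical_fov"],f["cx"],f["cy"],f["R"],f["t"],f.get("shot"),[k for k in f])
E
```

```text
pics
clock 0.0
qpos [-1.28621275  0.52202818 -0.03631399  1.600016    0.02122862  1.02110118
 -0.11278277]
qd [-1.15475783e-03  9.93514328e-04 -1.65839311e-04  7.54925423e-05
  1.15907904e-03 -5.86141122e-04  2.70723680e-04]
joint_efforts [ 4.43770041e-04 -9.27112412e+01  1.97979771e+00 -3.69944322e+01
  1.79544627e-02  8.03260045e-03 -6.71092698e-05]
position [0.21704743 0.58573333 0.2307142 ]
tool_rot [-3.14043119e+00  1.14822873e-04  2.78681988e+00]
force [-0.07687299  0.15595042  1.07551587]
moment [ 0.0452825  -0.00101922  0.03169925]
grip_width 0.08524033209906316
0.0187
side 49.13386402211918 274.76746326891873 213.97907775142235 [[ 0.99959409 -0.02492938  0.01379044]
 [-0.01064769 -0.77588107 -0.63078934]
 [ 0.02642493  0.63038646 -0.77583157]] [-0.61745326  0.04356042  1.28467206] 1 ['pixels', 'vertical_fov', 'cx', 'cy', 'R', 't', 'shot']
top 51.27835944663077 281.3606056938874 202.5385534374388 [[-0.01488548 -0.99988797 -0.00157402]
 [-0.98297769  0.014922   -0.183118  ]
 [ 0.18312097 -0.00117857 -0.98308968]] [-0.02184014  0.61220029  1.17967035] 2 ['pixels', 'vertical_fov', 'cx', 'cy', 'R', 't', 'shot']
wrist 67.6182101588118 280.5597569940055 204.15431599908908 [[ 0.34692417  0.93789211 -0.00141793]
 [ 0.90573516 -0.33463613  0.26012012]
 [ 0.24349012 -0.09152623 -0.96557522]] [-0.62595206 -0.03458624  0.37853715] 3 ['pixels', 'vertical_fov', 'cx', 'cy', 'R', 't', 'shot']
```

View pics/side0.png

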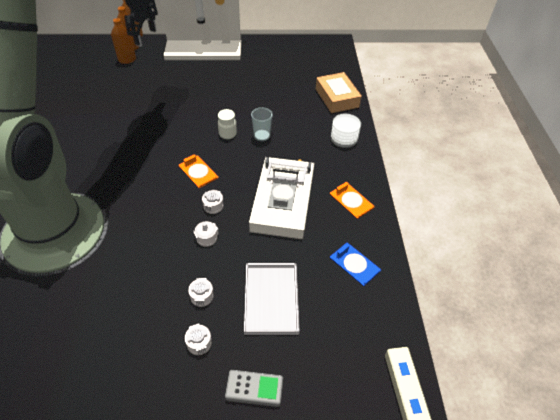

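View pics/top0.png

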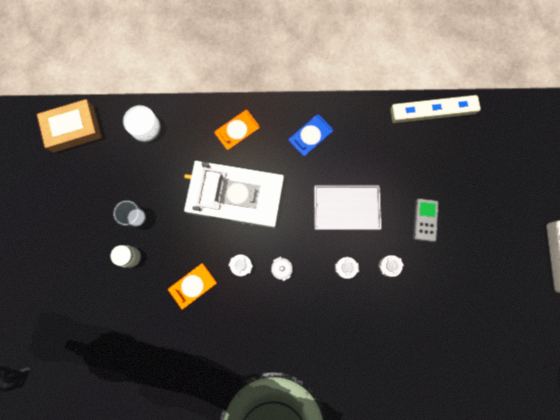

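View pics/wrist0.png

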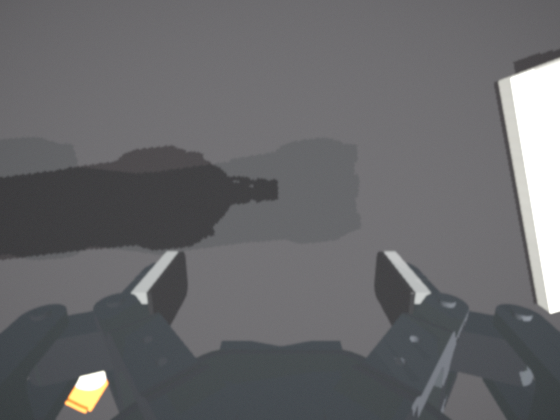

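```bash
cat > h.py <<'E'
import numpy as np, cv2
from scipy.spatial.transform import Rotation as Rot
from workcell import bot
def K(f):
    H=f["pixels"].shape[0]; fl=H/2/np.tan(np.radians(f["vertical_fov"])/2)
    return fl,f["cx"],f["cy"]
def proj(f,X):
    X=np.atleast_2d(X); c=X@np.array(f["R"]).T+np.array(f["t"]); fl,cx,cy=K(f)
    return np.c_[cx+fl*c[:,0]/c[:,2], cy+fl*c[:,1]/c[:,2]]
def ray(f,p):
    fl,cx,cy=K(f); R=np.array(f["R"]); t=np.array(f["t"])
    d=R.T@np.array([(p[0]-cx)/fl,(p[1]-cy)/fl,1.0]); return -R.T@t, d/np.linalg.norm(d)
def onz(f,p,z):
    o,d=ray(f,p); return o+d*(z-o[2])/d[2]
def tri(obs):
    A=np.zeros((3,3));b=np.zeros(3)
    for f,p in obs:
        o,d=ray(f,p);M=np.eye(3)-np.outer(d,d);A+=M;b+=M@o
    X=np.linalg.solve(A,b)
    return X,[float(np.linalg.norm(proj(f,X)[0]-p)) for f,p in obs]
def snap(n,name,crop=None,scale=1):
    f=bot.grab_frame(n); im=f["pixels"]
    if crop: x0,y0,x1,y1=crop; im=im[y0:y1,x0:x1]
    if scale!=1: im=cv2.resize(im,None,fx=scale,fy=scale,interpolation=cv2.INTER_CUBIC)
    cv2.imwrite(f"pics/{name}.png",im); return f
def toolR(s=None):
    s=s or bot.observe(); return Rot.from_euler('xyz',s["tool_rot"]).as_matrix()
def delta(target,yaw=None,s=None):
    """rows total (mm in tool axes) and yaw turn about tool z in deg"""
    s=s or bot.observe(); R=toolR(s)
    d=R.T@(np.array(target)-s["position"])
    print("pos",np.round(s["position"],4),"rpy deg",np.round(np.degrees(s["tool_rot"]),2))
    print("tool shift mm",np.round(d*1000,1),"units",np.round(d/0.025,2))
def st():
    s=bot.observe(); print("t",round(s["clock"],2),"pos",np.round(s["position"],4),"rpy",np.round(np.degrees(s["tool_rot"]),2),"F",np.round(s["force"],1),"M",np.round(s["moment"],2),"w",round(s["grip_width"],4)); return s
E
python3 - <<'E'
from h import *
T=snap("top","t1",(170,140,450,300),2.8); 
S=snap("side","s1",(170,140,410,370),3)
for n in ["rig","clamp","coupon","tray","cap","stage1","beaker","meter","jar"]:
    a=bot.trace(T,n); b=bot.trace(S,n)
    print(n,[(np.round(d["point"],1).tolist(),round(d["score"],2),np.round(onz(T,d["point"],0.03),3).tolist()) for d in a],"|",[(np.round(d["point"],1).tolist(),round(d["score"],2),np.round(onz(S,d["point"],0.03),3).tolist()) for d in b])
E
```

```text
rig [([220.5, 192.9], 0.66, [0.648, 0.145, 0.03]), ([425.6, 222.8], 0.49, [0.552, -0.443, 0.03])] | [([281.9, 208.1], 0.93, [0.639, 0.045, 0.03])]
clamp [([216.7, 189.9], 0.64, [0.657, 0.156, 0.03])] | [([279.6, 178.0], 0.83, [0.636, 0.162, 0.03])]
coupon [([239.9, 194.5], 0.85, [0.642, 0.089, 0.03]), ([309.1, 136.1], 0.8, [0.816, -0.116, 0.03]), ([239.0, 127.3], 0.79, [0.847, 0.092, 0.03]), ([191.2, 286.8], 0.63, [0.382, 0.224, 0.03])] | [([353.3, 264.7], 0.91, [0.817, -0.149, 0.03]), ([278.6, 197.4], 0.89, [0.631, 0.085, 0.03]), ([195.0, 170.1], 0.88, [0.38, 0.198, 0.03]), ([353.3, 201.4], 0.66, [0.846, 0.067, 0.03]), ([199.4, 339.2], 0.56, [0.435, -0.345, 0.03]), ([198.5, 289.4], 0.41, [0.423, -0.215, 0.03])]
tray [([345.9, 209.0], 0.62, [0.595, -0.217, 0.03])] | [([273.6, 298.4], 0.94, [0.608, -0.243, 0.03])]
cap [([283.1, 264.9], 0.64, [0.438, -0.033, 0.03]), ([241.3, 265.4], 0.52, [0.439, 0.084, 0.03]), ([221.7, 191.0], 0.47, [0.653, 0.142, 0.03]), ([425.5, 219.8], 0.43, [0.56, -0.443, 0.03])] | [([203.4, 232.2], 0.82, [0.422, -0.038, 0.03])]
stage1 [([347.5, 264.5], 0.84, [0.437, -0.214, 0.03]), ([389.9, 265.3], 0.72, [0.433, -0.333, 0.03]), ([241.4, 267.1], 0.54, [0.434, 0.084, 0.03]), ([219.0, 185.8], 0.48, [0.669, 0.15, 0.03])] | [([199.7, 290.6], 0.89, [0.426, -0.218, 0.03]), ([198.8, 339.6], 0.63, [0.434, -0.346, 0.03]), ([211.7, 202.6], 0.6, [0.438, 0.068, 0.03])]
beaker [([130.4, 216.1], 0.87, [0.584, 0.403, 0.03])] | [([267.2, 121.6], 0.65, [0.602, 0.424, 0.03])]
meter [([426.3, 220.0], 0.67, [0.56, -0.445, 0.03]), ([349.0, 269.5], 0.61, [0.423, -0.218, 0.03]), ([389.3, 264.6], 0.45, [0.435, -0.332, 0.03])] | [([251.4, 388.0], 0.72, [0.556, -0.458, 0.03]), ([210.6, 202.4], 0.65, [0.435, 0.069, 0.03])]
jar [([124.0, 255.7], 0.82, [0.471, 0.416, 0.03])] | [([226.1, 124.9], 0.73, [0.465, 0.408, 0.03])]
```

View pics/t1.png

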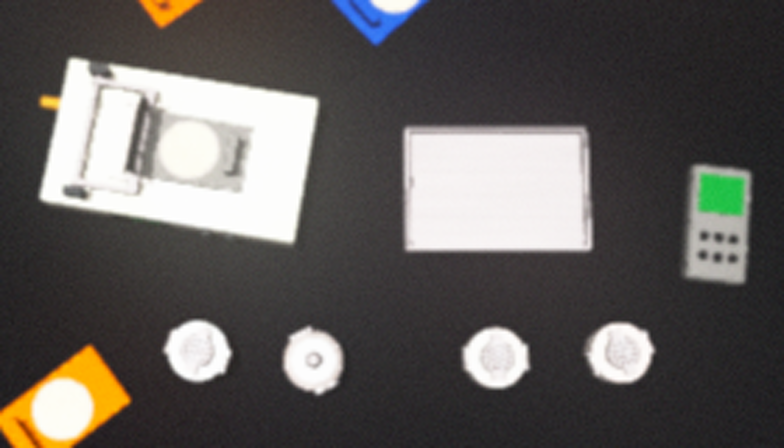

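View pics/s1.png

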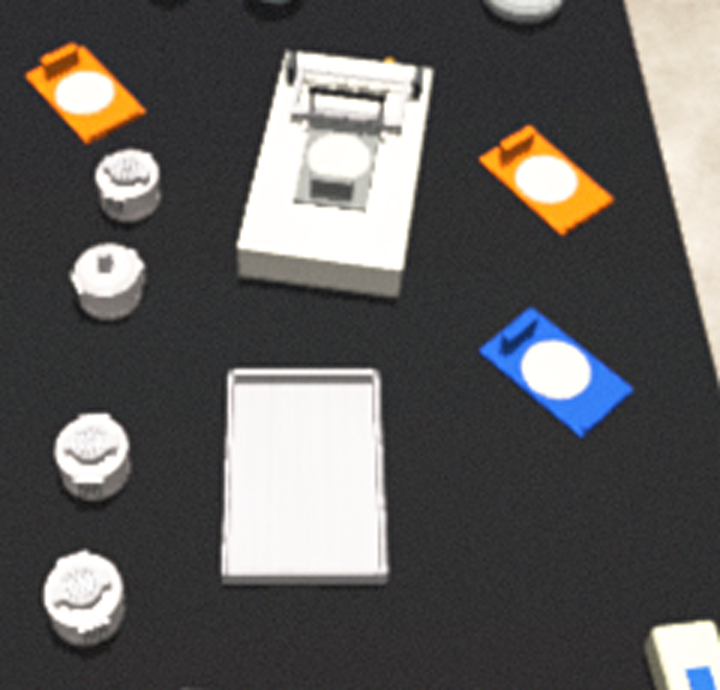

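```bash
python3 - <<'E'
from h import *
from scipy.optimize import least_squares
T=bot.grab_frame("top");S=bot.grab_frame("side");W=bot.grab_frame("wrist")
c=np.array([[.14,-.075],[-.12,-.075],[-.12,.075],[.14,.075]])
pt=np.array([[195,161.4],[283.6,175],[275,226.4],[184.3,211.8]])
ps=np.array([[314.3,162.7],[304.3,230.7],[250,222.3],[266,157.3]])
def model(v):
    x,y,a,z=v; R=np.array([[np.cos(a),-np.sin(a)],[np.sin(a),np.cos(a)]])
    return np.c_[c@R.T+[x,y],np.full(4,z)]
r=least_squares(lambda v:np.r_[(proj(T,model(v))-pt).ravel(),(proj(S,model(v))-ps).ravel()],[.64,.09,1.5,.0425])
print("rig x y yaw deg z",r.x[:2],np.degrees(r.x[2]),r.x[3]);print(np.round(r.fun.reshape(-1,2),1))
# wrist camera in tool frame
s=bot.observe();Rt=toolR(s)
C=-W["R"].T@W["t"]
print("cam in tool",Rt.T@(C-s["position"]),"axes",np.round(Rt.T@W["R"].T,3))
for nm,a,b in [("A",(241.3,265.4),(211.7,202.6)),("cap",(283.1,266),(203.4,232.2)),("B",(347.5,266),(199.7,290.6)),("C",(390.5,265.7),(198.8,339.6)),("tray",(346.9,208.5),(272.6,299))]:
    print(nm,tri([(T,a),(S,b)]))
E
```

```text
rig x y yaw deg z [0.6437382 0.0939467] 79.73597062254845 0.035877913890649586
[[ 0.5 -0.2]
 [-0.4  0.3]
 [-0.4 -0.6]
 [ 0.8 -0.7]
 [-0.6  0.5]
 [-0.2 -1.1]
 [-0.1  0.2]
 [-0.4  0.2]]
cam in tool [ 0.0653932   0.00160794 -0.14283341] axes [[ 0.    -0.966 -0.26 ]
 [ 1.     0.001 -0.   ]
 [ 0.    -0.26   0.966]]
A (array([0.43742953, 0.08556368, 0.00993487]), [0.7567825148857528, 0.7407770333948718])
cap (array([ 0.42865458, -0.03502406,  0.02880977]), [2.4597956362838294, 2.5452160296288686])
B (array([ 0.42923093, -0.21557201,  0.02713958]), [1.272024089266638, 1.4481599645672023])
C (array([ 0.43197979, -0.33895864,  0.0143299 ]), [0.05728216774828312, 0.07003881802558617])
tray (array([ 0.60474532, -0.2247878 , -0.00717952]), [0.6826562003675178, 0.7989532224368886])
```

```bash
python3 -m handwheel '[[0,0,-0.5,0,0,-0.0278],[-0.97,-0.82,-0.2,0,0,0],[-0.97,-0.82,-0.2,0,0,0],[-0.97,-0.82,-0.2,0,0,0],[-0.97,-0.82,-0.2,0,0,0],[-0.97,-0.82,-0.2,0,0,0],[-0.97,-0.82,-0.2,0,0,0],[-0.97,-0.82,-0.2,0,0,0]]' -1
python3 -m handwheel '[[-0.97,-0.82,-0.2,0,0,0],[-0.97,-0.82,-0.2,0,0,0],[-0.97,-0.82,-0.2,0,0,0],[-0.97,-0.82,-0.2,0,0,0],[-0.97,-0.82,0,0,0,0],[-0.97,-0.82,0,0,0,0],[-0.97,-0.82,0,0,0,0],[-0.97,-0.82,0,0,0,0]]'
python3 -m handwheel '[[-0.97,-0.82,0,0,0,0],[-0.97,-0.82,0,0,0,0],[-0.97,-0.82,0,0,0,0],[-0.97,-0.82,0,0,0,0],[0,0,0,0,0,0],[0,0,0,0,0,0]]'
python3 - <<'E'
from h import *
st(); print(np.round(bot.observe()["qpos"],2)); snap("wrist","w2",None,1.4)
E
```

```text
clock: 2.3
position: [0.359, 0.4136, 0.2791]
tool_rot: [3.141, 0.0, 2.961]
force: [1.3, 0.5, 1.0]
grip_width: 0.0858
clock: 3.3
position: [0.5205, 0.2175, 0.2989]
tool_rot: [3.141, 0.0, 2.961]
force: [0.1, 0.3, 0.3]
grip_width: 0.0855
clock: 4.05
position: [0.6003, 0.1208, 0.2987]
tool_rot: [3.141, -0.0, 2.962]
force: [-0.5, -0.4, -0.7]
grip_width: 0.0853
t 4.05 pos [0.6003 0.1208 0.2987] rpy [ 1.7999e+02 -2.0000e-02  1.6969e+02] F [-0.5 -0.4 -0.7] M [-0.    0.05 -0.01] w 0.0853
[-0.37  0.44  0.11  1.56 -0.05  1.14  1.14]
```

View pics/w2.png

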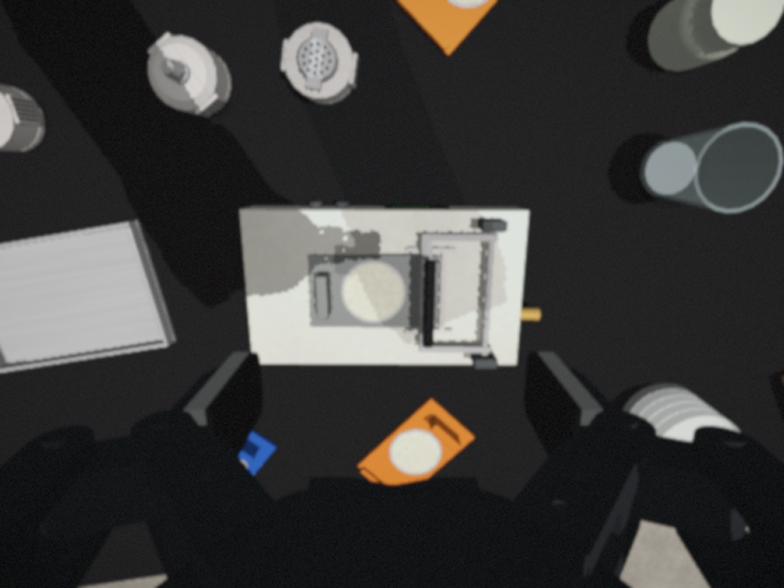

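```bash
python3 - <<'E'
from h import *
f=snap("wrist","w3",(165,140,395,270),3.4)
import pickle; pickle.dump(f,open("w3.pkl","wb"))
E
```

```text
(no output)
```

View pics/w3.png

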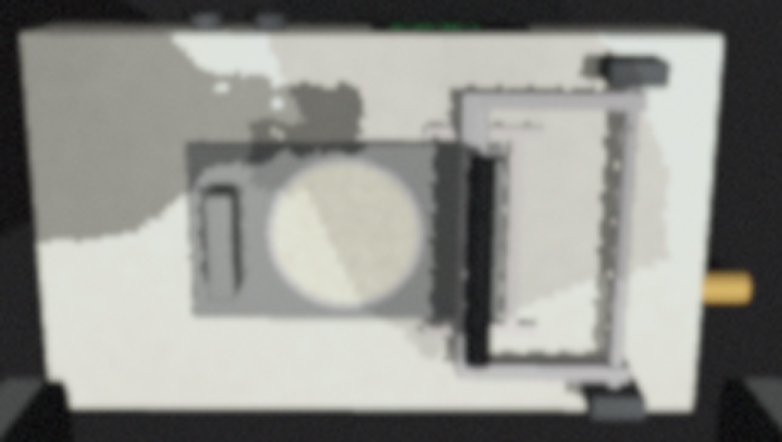

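```bash
cat >> h.py <<'E'
def rigpts(v,P):
    P=np.atleast_2d(P);x,y,a,z=v;c,s=np.cos(a),np.sin(a)
    return np.c_[P[:,0]*c-P[:,1]*s+x,P[:,0]*s+P[:,1]*c+y,P[:,2]+z]
E
python3 - <<'E'
from h import *
import pickle
from scipy.optimize import least_squares
W=pickle.load(open("w3.pkl","rb"))
P=np.array([[-.12,.075,.0425],[.14,.075,.0425],[.14,-.075,.0425],[-.12,-.075,.0425]])
px=np.array([[22,35],[722,35],[693,410],[47,408]])/3.4+[165,140]
r=least_squares(lambda v:(proj(W,rigpts(v,P))-px).ravel(),[.64,.09,1.39,0])
v=r.x;print("rig",v[:2],np.degrees(v[2]),"dz",v[3]);print(np.round(r.fun.reshape(-1,2),1))
r=least_squares(lambda v:(proj(W,rigpts([*v,0],P))-px).ravel(),[.64,.09,1.39])
v=[*r.x,0];print("rig z0",v[:2],np.degrees(v[2]));print(np.round(r.fun.reshape(-1,2),1))
Q=np.array([[-.045,0,.0695],[-.06,.035,.0475],[-.06,-.035,.0475],[.048,0,.0845],[.048,.038,.0895],[.048,-.038,.0895]])
print(np.round((proj(W,rigpts(v,Q))-[165,140])*3.4))
# inverse: grip center at z .0845 (pixel) and tab
for nm,p,z in [("grip",(480,262),.0845),("tab",(220,242),.0695)]:
    X=onz(W,np.array(p)/3.4+[165,140],z); print(nm,X)
E
```

```text
rig [0.64332307 0.09612953] 79.54540282713636 dz 0.0016065009491919573
[[-1.  -0.3]
 [ 0.3  0.4]
 [-0.3 -0. ]
 [ 1.1 -0.1]]
rig z0 [np.float64(0.6436620375402948), np.float64(0.09603362695931965)] 79.54475726547247
[[-0.6 -0.2]
 [-0.1  0.6]
 [-0.7 -0.3]
 [ 1.5 -0.4]]
[[219. 250.]
 [184. 144.]
 [193. 319.]
 [477. 263.]
 [481. 160.]
 [476. 370.]]
grip [0.65205355 0.14431137 0.0845    ]
tab [0.63258054 0.05289622 0.0695    ]
```

```bash
python3 -m handwheel '[[-0.63,0.42,0.9,0,0,0],[-0.63,0.42,0.9,0,0,0],[-0.63,0.42,0.9,0,0,0],[0,0,0.9,0,0,0],[0,0,0.9,0,0,0],[0,0,0,0,0,0]]' 0
python3 - <<'E'
from h import *
import pickle
f=snap("wrist","w4",None,1.4);st()
pickle.dump(f,open("w4.pkl","wb"))
v=[.6435,.096,np.radians(79.55),0]
Q=np.array([[-.045,0,.0695],[-.06,.035,.0475],[-.06,-.035,.0475],[.048,0,.0845],[.048,.038,.0845],[.048,-.038,.0845]])
print(np.round(proj(f,rigpts(v,Q))*1.4))
print(rigpts(v,Q[3]))
delta([0.6522,.1432,.0845-.0187])
E
```

```text
clock: 4.9
position: [0.6517, 0.1435, 0.185]
tool_rot: [-3.141, -0.002, 2.962]
force: [0.1, -0.3, 0.1]
grip_width: 0.0425
t 4.95 pos [0.6524 0.1434 0.1864] rpy [-1.7999e+02 -4.0000e-02  1.6972e+02] F [ 0.  -0.2  0.7] M [-0.01  0.01 -0.02] w 0.0425
[[237. 279.]
 [221. 218.]
 [231. 322.]
 [390. 287.]
 [390. 220.]
 [390. 348.]]
[[0.65220612 0.14320385 0.0845    ]]
pos [0.6524 0.1434 0.1864] rpy deg [-1.7999e+02 -4.0000e-02  1.6972e+02]
tool shift mm [ 1.000e-01 -2.000e-01  1.206e+02] units [ 0.   -0.01  4.82]
```

View pics/w4.png

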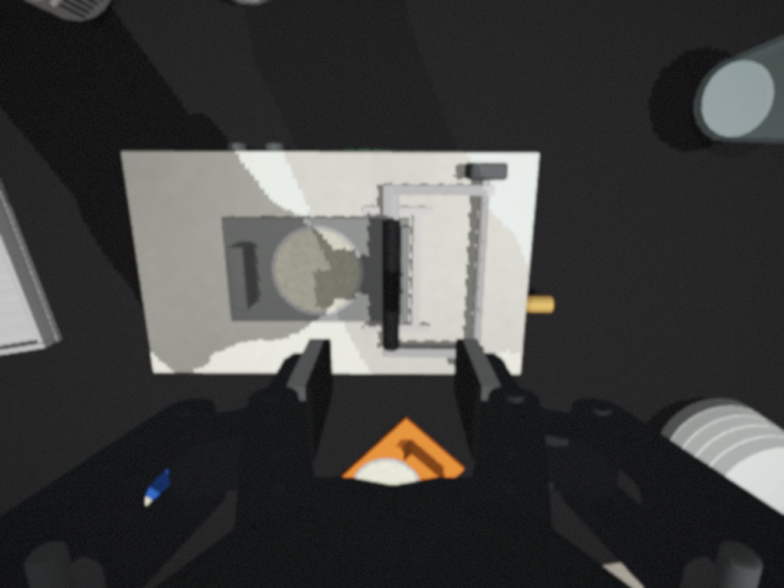

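```bash
python3 -m handwheel '[[0,0,0.9,0,0,0],[0,0,0.9,0,0,0],[0,0,0.9,0,0,0],[0,0,0.9,0,0,0],[0,0,0.7,0,0,0],[0,0,0.5,0,0,0],[0,0,0,0,0,0]]' 0
python3 -m handwheel '[[0,0,0,0,0,0],[0,0,0,0,0,0],[0,0,0,0,0,0],[0,0,0,0,0,0],[0,0,0,0,0,0]]' 1 30
```

```text
clock: 5.82
position: [0.6526, 0.1429, 0.0659]
tool_rot: [-3.141, -0.001, 2.961]
force: [-0.4, -0.1, 0.3]
grip_width: 0.0428
clock: 6.45
position: [0.653, 0.1419, 0.067]
tool_rot: [-3.141, 0.001, 2.961]
force: [-2.2, -5.0, 4.5]
grip_width: 0.009
```

```bash
python3 -m handwheel '[[0,0,0,0,0,0],[0,0,0,0,0,0],[0,0,-0.36,0,0,0],[0,0,0,0,0,0]]' 0.4
python3 -m handwheel '[[0,0,0,0,0,0],[0,0,0,0,0,0],[0,0,0,0,0,0],[0,0,0,0,0,0],[0,0,0,0,0,0]]' 1 40
python3 - <<'E'
import numpy as np
r=np.hypot(57,30);p0=np.arctan2(30,57)
prev=(-57,30)
for th in np.arange(10,101,10):
    p=p0+np.radians(th);q=(-r*np.cos(p),r*np.sin(p))
    print(th,np.round(q,1),"tool y",round((q[0]-prev[0])/25,3),"tool z",round(-(q[1]-prev[1])/25,3));prev=q
E
```

```text
clock: 6.95
position: [0.6533, 0.143, 0.0764]
tool_rot: [3.141, 0.001, 2.962]
force: [-0.8, 0.3, -0.7]
grip_width: 0.0254
clock: 7.58
position: [0.6527, 0.1417, 0.0753]
tool_rot: [-3.14, -0.0, 2.961]
force: [-2.6, -5.1, 5.3]
grip_width: 0.0083
10 [-50.9  39.4] tool y 0.243 tool z -0.378
20 [-43.3  47.7] tool y 0.305 tool z -0.33
30 [-34.4  54.5] tool y 0.358 tool z -0.272
40 [-24.4  59.6] tool y 0.399 tool z -0.206
50 [-13.7  62.9] tool y 0.429 tool z -0.133
60 [-2.5 64.4] tool y 0.446 tool z -0.057
70 [ 8.7 63.8] tool y 0.449 tool z 0.022
80 [19.6 61.3] tool y 0.438 tool z 0.099
90 [30. 57.] tool y 0.414 tool z 0.174
100 [39.4 50.9] tool y 0.378 tool z 0.243
```

```bash
python3 -m handwheel '[[0,0.12,-0.19,0,0,0],[0,0.12,-0.19,0,0,0],[0,0.15,-0.165,0,0,0],[0,0.15,-0.165,0,0,0]]'
python3 -m handwheel '[[0,0.18,-0.136,0,0,0],[0,0.18,-0.136,0,0,0],[0,0.2,-0.103,0,0,0],[0,0.2,-0.103,0,0,0],[0,0,0,0,0,0]]'
```

```text
clock: 8.07
position: [0.6549, 0.1538, 0.0927]
tool_rot: [-3.139, -0.001, 2.96]
force: [-0.9, -9.9, -0.3]
grip_width: 0.0083
clock: 8.7
position: [0.6587, 0.1727, 0.106]
tool_rot: [-3.139, 0.0, 2.96]
force: [-7.9, -10.2, 19.5]
grip_width: 0.0082
```

```bash
python3 -m handwheel '[[0,0.21,-0.1,0,0,0],[0,0.21,-0.085,0,0,0],[0,0.22,-0.04,0,0,0],[0,0.22,-0.03,0,0,0],[0,0.22,0.01,0,0,0],[0,0.22,0.01,0,0,0],[0,0,0,0,0,0]]'
python3 - <<'E'
from h import *
st();snap("wrist","w5",None,1.4)
E
```

```text
clock: 9.57
position: [0.665, 0.2064, 0.111]
tool_rot: [-3.141, 0.001, 2.961]
force: [3.3, -2.4, 1.9]
grip_width: 0.0081
t 9.57 pos [0.665  0.2064 0.111 ] rpy [-1.7998e+02  6.0000e-02  1.6966e+02] F [ 3.3 -2.4  1.9] M [-0.8  -0.7  -0.08] w 0.0081
```

View pics/w5.png

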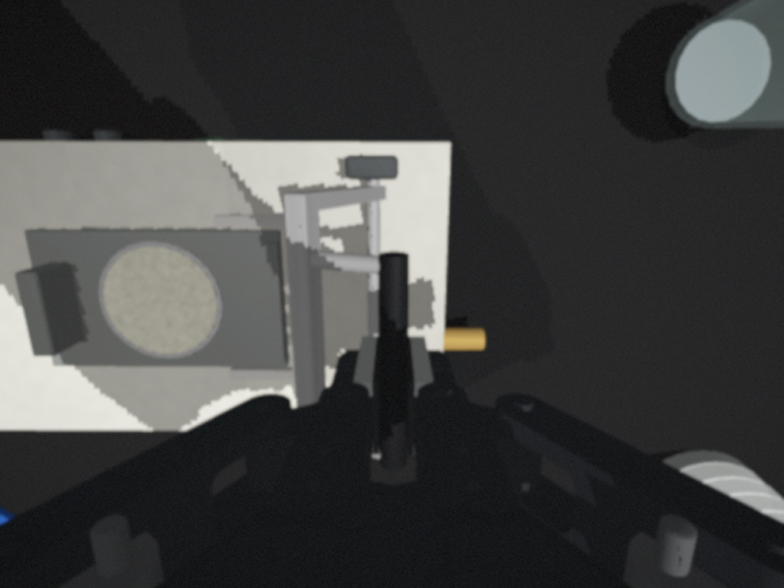

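```bash
python3 -m handwheel '[[0,0.22,0.05,0,0,0],[0,0.22,0.05,0,0,0],[0,0.21,0.08,0,0,0],[0,0.21,0.09,0,0,0],[0,0.18,0.1,0,0,0],[0,0,0,0,0,0]]'
python3 - <<'E'
from h import *
s=st()
p=s["position"]-np.array([.6435,.096,0]);a=np.radians(79.55)
x=p[0]*np.cos(a)+p[1]*np.sin(a); z=s["position"][2]+.0107
print("grip x",x,"z",z,"theta", np.degrees(np.arctan2(z-.0545,-(x-.105)))-27.76)
snap("wrist","w6",None,1.4)
E
```

```text
clock: 10.38
position: [0.6696, 0.2324, 0.1016]
tool_rot: [3.141, 0.001, 2.961]
force: [5.3, -1.7, -0.5]
grip_width: 0.0083
t 10.38 pos [0.6696 0.2324 0.1016] rpy [1.7999e+02 6.0000e-02 1.6968e+02] F [ 5.3 -1.7 -0.5] M [-0.42 -1.15 -0.01] w 0.0083
grip x 0.13886039158862695 z 0.1122659233894992 theta 92.61736090101164
```

View pics/w6.png

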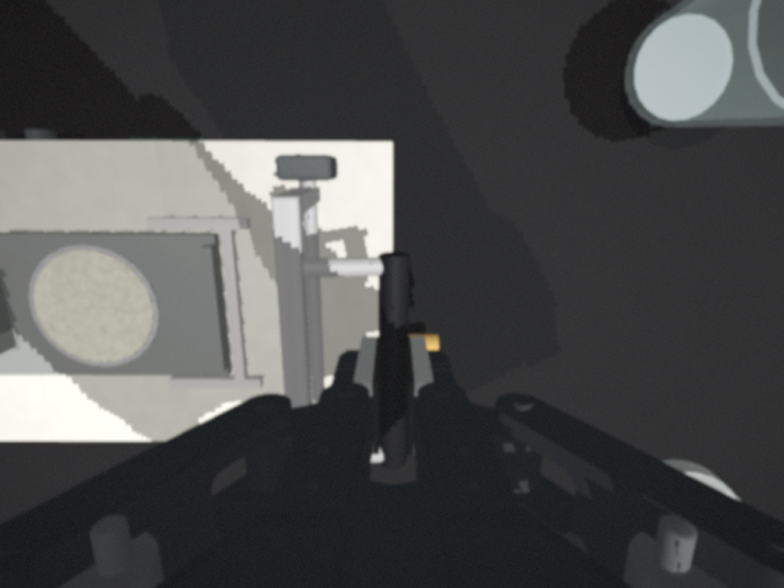

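```bash
python3 -m handwheel '[[0,0,0,0,0,0],[0,0,0,0,0,0],[0,0,-0.6,0,0,0],[0,0,-1,0,0,0],[0,0,-1,0,0,0],[0,-0.5,-1,0,0,0],[0,-0.98,0,0,0,0],[0,-0.98,0,0,0,0]]' 0.6
python3 -m handwheel '[[0.01,-0.98,0,0,0,0],[0.01,-0.98,0,0,0,0],[0.01,-0.98,0,0,0,0],[0.01,-0.98,0,0,0,0],[0.01,-0.98,0,0,0,0],[0,0,0,0,0,0],[0,0,0,0,0,0]]' 0.2
python3 - <<'E'
from h import *
import pickle
st()
f=snap("wrist","w7",None,1.4)
pickle.dump(f,open("w7.pkl","wb"))
v=[.6435,.096,np.radians(79.55),0]
Q=np.array([[-.05,.02,.0695],[-.05,-.02,.0695],[-.04,.02,.0695],[-.06,.035,.0475],[.06,.035,.0475],[.048,0,.0845]])
print(np.round(proj(f,rigpts(v,Q))*1.4))
delta(rigpts(v,[-.045,0,.0515])[0])
snap("side","s7",(220,130,360,250),5)
E
```

```text
clock: 11.42
position: [0.6575, 0.1696, 0.1918]
tool_rot: [-3.141, -0.0, 2.961]
force: [0.1, -0.9, -0.3]
grip_width: 0.0172
clock: 12.3
position: [0.6349, 0.0517, 0.1916]
tool_rot: [3.141, -0.0, 2.962]
force: [0.3, -0.6, -0.8]
grip_width: 0.0338
t 12.3 pos [0.6349 0.0517 0.1916] rpy [179.97  -0.   169.69] F [ 0.3 -0.6 -0.8] M [ 0.03 -0.04 -0.02] w 0.0338
[[382. 245.]
 [383. 307.]
 [399. 245.]
 [368. 216.]
 [553. 217.]
 [548. 283.]]
pos [0.6349 0.0521 0.1916] rpy deg [179.97  -0.   169.72]
tool shift mm [ -0.5  -0.3 140.1] units [-0.02 -0.01  5.6 ]
```

View pics/w7.png

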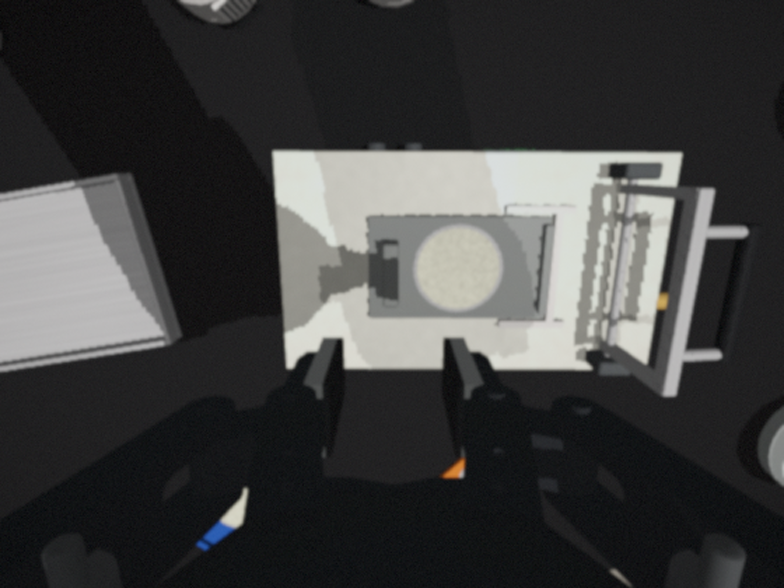

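View pics/s7.png

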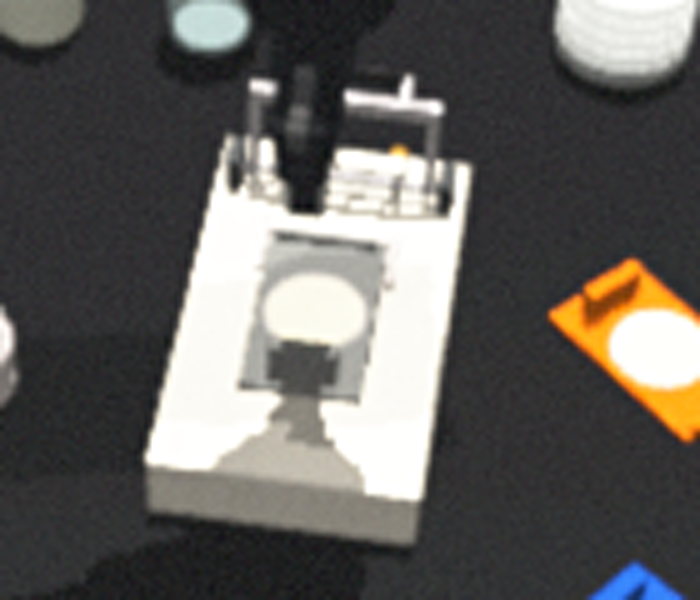

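```bash
python3 -m handwheel '[[-0.02,0,1,0,0,0],[0,0,1,0,0,0],[0,0,1,0,0,0],[0,0,1,0,0,0],[0,0,1,0,0,0],[0,0,0.4,0,0,0],[0,0,0.15,0,0,0],[0,0,0,0,0,0]]'
python3 -m handwheel '[[0,0,0,0,0,0],[0,0,0,0,0,0],[0,0,0,0,0,0],[0,0,0,0,0,0]]' 1 40
```

```text
clock: 13.4
position: [0.6357, 0.0516, 0.0534]
tool_rot: [3.141, 0.001, 2.962]
force: [-0.6, -0.0, 0.2]
grip_width: 0.0343
clock: 13.9
position: [0.6358, 0.0515, 0.0538]
tool_rot: [3.141, 0.001, 2.961]
force: [0.1, 0.2, 6.0]
grip_width: 0.0089
```

```bash
python3 -m handwheel '[[0,-0.4,-0.02,0,0,0],[0,-0.6,0,0,0,0],[0,-0.6,0,0,0,0],[0,-0.6,0,0,0,0],[0,-0.6,0,0,0,0],[0,-0.6,0,0,0,0],[0,-0.4,0,0,0,0],[0,0,0,0,0,0]]'
python3 - <<'E'
from h import *
import pickle
st()
f=snap("wrist","w8",None,1.4)
T=snap("top","t8",(170,140,450,300),2.8)
a=bot.trace(T,"tray");print([(d["point"],d["score"]) for d in a])
m=a[0]["region"].astype(np.uint8);c=max(cv2.findContours(m,0,2)[0],key=cv2.contourArea);r=cv2.minAreaRect(c);print(r)
for z in (0.018,): print(np.round([onz(T,p,z) for p in cv2.boxPoints(r)],3))
S=bot.grab_frame("side");a=bot.trace(S,"tray");m=a[0]["region"].astype(np.uint8);c=max(cv2.findContours(m,0,2)[0],key=cv2.contourArea)
q=cv2.approxPolyDP(c,6,True)[:,0];print(q,np.round([onz(S,p,.018) for p in q],3))
E
```

```text
clock: 14.9
position: [0.6181, -0.0444, 0.0537]
tool_rot: [-3.14, 0.0, 2.959]
force: [-1.6, -5.9, 8.5]
grip_width: 0.0084
t 14.9 pos [ 0.6181 -0.0444  0.0537] rpy [-1.7992e+02  1.0000e-02  1.6956e+02] F [-1.6 -5.9  8.5] M [-1.16  0.31  0.04] w 0.0084
[([346.9, 207.8], 0.62)]
((347.5, 206.5), (45.0, 67.0), 90.0)
[[ 0.673 -0.128  0.018]
 [ 0.67  -0.325  0.018]
 [ 0.537 -0.317  0.018]
 [ 0.54  -0.124  0.018]]
[[204 222]
 [194 235]
 [208 245]
 [217 228]] [[ 0.419  0.007  0.018]
 [ 0.395 -0.038  0.018]
 [ 0.436 -0.072  0.018]
 [ 0.457 -0.015  0.018]]
```

View pics/w8.png

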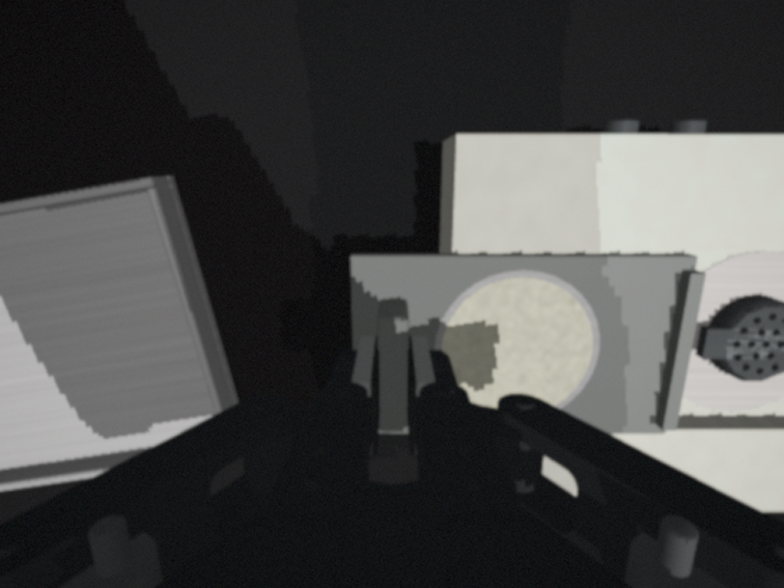

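View pics/t8.png

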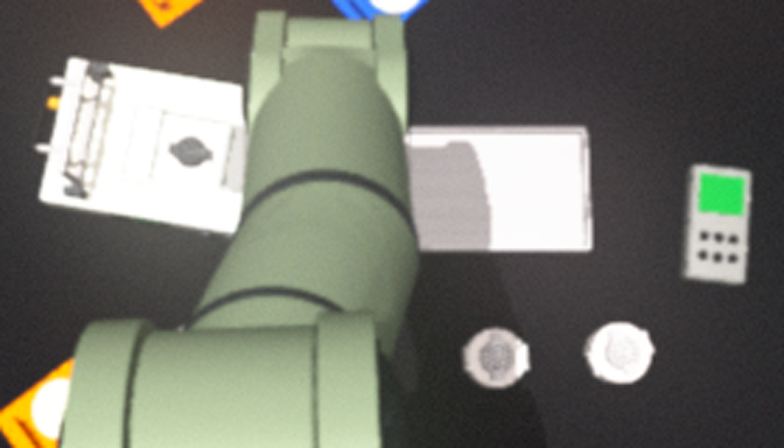

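```bash
python3 -m handwheel '[[0,0,-0.6,0,0,0],[0,0,-1,0,0,0],[0,0,-1,0,0,0],[0,0,0,0,0,-0.029],[0.05,-0.9,0,0,0,0],[0.05,-0.9,0,0,0,0],[0.05,-0.9,0,0,0,0],[0.05,-0.9,0,0,0,0]]'
python3 -m handwheel '[[0.05,-0.9,0,0,0,0],[0.05,-0.9,0,0,0,0],[0.05,-0.9,0,0,0,0],[0.05,-0.9,0,0,0,0],[0.05,-0.9,0,0,0,0],[0.05,-0.86,0,0,0,0],[0,0,0,0,0,0],[0,0,0,0,0,0]]'
python3 - <<'E'
from h import *
st();f=snap("wrist","w9",None,1.4)
v=[.605,-.2235,0,0]
Q=np.array([[-.065,-.095,.018],[-.065,.095,.018],[.065,.095,.018],[-.061,.091,.004],[-.061,-.091,.004]])
print(np.round(proj(f,rigpts(v,Q))*1.4))
delta([.605,-.2685,.0155])
E
```

```text
clock: 16.15
position: [0.6132, -0.134, 0.1183]
tool_rot: [-3.141, -0.0, -3.141]
force: [0.6, -0.5, -1.4]
grip_width: 0.0089
clock: 17.15
position: [0.6064, -0.2656, 0.1183]
tool_rot: [3.141, -0.0, -3.139]
force: [0.1, 0.4, -0.9]
grip_width: 0.0087
t 17.15 pos [ 0.6064 -0.2656  0.1183] rpy [ 179.97   -0.   -179.86] F [ 0.1  0.4 -0.9] M [-0.02 -0.01  0.  ] w 0.0087
[[291. 164.]
 [647. 165.]
 [615. 386.]
 [625. 173.]
 [304. 172.]]
pos [ 0.6065 -0.2653  0.1183] rpy deg [ 179.97    0.   -179.83]
tool shift mm [  1.5  -3.3 102.8] units [ 0.06 -0.13  4.11]
```

View pics/w9.png

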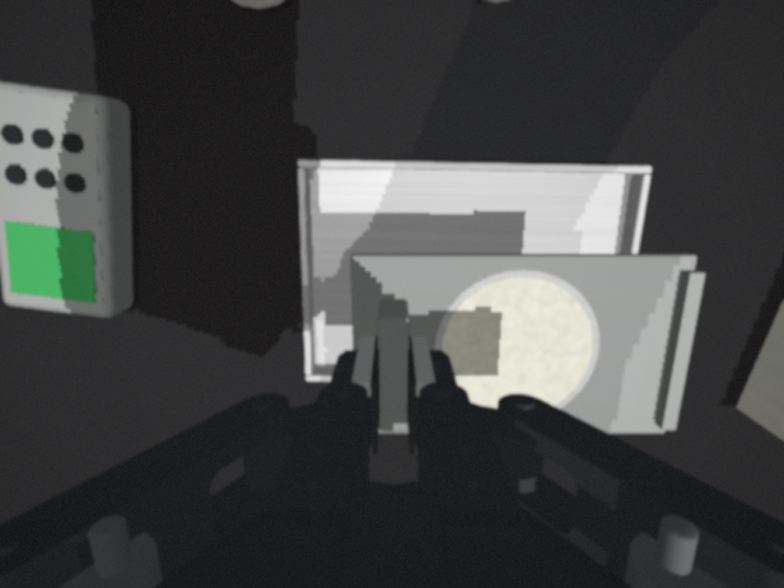

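```bash
python3 -m handwheel '[[0,0,0.8,0,0,0],[0,0,0.8,0,0,0],[0,0,0.8,0,0,0],[0,0,0.8,0,0,0],[0,0,0.5,0,0,0],[0,0,0.2,0,0,0],[0,0,0.12,0,0,0],[0,0,0,0,0,0]]'
python3 - <<'E'
from h import *
st()
E
```

```text
clock: 18.2
position: [0.6065, -0.2661, 0.0182]
tool_rot: [-3.141, 0.0, -3.14]
force: [-0.5, 0.5, 0.0]
grip_width: 0.0086
t 18.2 pos [ 0.6065 -0.2661  0.0182] rpy [-1.7999e+02  3.0000e-02 -1.7988e+02] F [-0.5  0.5  0. ] M [-0.02 -0.02  0.02] w 0.0086
```

```bash
python3 -m handwheel '[[0,0,0.06,0,0,0],[0,0,0.06,0,0,0],[0,0,0,0,0,0]]'
python3 -m handwheel '[[0,0,0.04,0,0,0],[0,0,0,0,0,0]]'
```

```text
clock: 18.58
position: [0.6065, -0.2661, 0.0153]
tool_rot: [-3.141, 0.0, -3.14]
force: [-2.3, 1.1, 5.5]
grip_width: 0.009
clock: 18.82
position: [0.6065, -0.2661, 0.0152]
tool_rot: [-3.141, 0.001, -3.14]
force: [-6.6, 2.9, 21.5]
grip_width: 0.0089
```

```bash
python3 -m handwheel '[[0,0,0,0,0,0],[0,0,0,0,0,0],[0,0,-0.5,0,0,0],[0,0,-1,0,0,0],[0,0,-1,0,0,0],[0,0,-1,0,0,0]]' 0.3
python3 -m handwheel '[[0.94,0.58,-0.95,0,0,0],[0.94,0.58,-0.95,0,0,0],[0.94,0.58,-0.95,0,0,0],[0.94,0.58,-0.95,0,0,0],[0.94,0.58,-0.95,0,0,0],[0.94,0.58,-0.95,0,0,0],[0.94,0.58,-0.95,0,0,0],[0.94,0.58,-0.95,0,0,0]]' -1
python3 -m handwheel '[[0,0,0,0,0,0],[0,0,0,0,0,0]]'
python3 - <<'E'
from h import *
import pickle
st();f=snap("wrist","w10",None,1.4);pickle.dump(f,open("w10.pkl","wb"))
for n in ("stage1","cap"):
    print(n,[(np.round(np.array(d["point"])*1.4),round(d["score"],2)) for d in bot.trace(f,n)])
snap("side","s10",(170,130,410,370),2.5)
E
```

```text
clock: 19.58
position: [0.6064, -0.2661, 0.103]
tool_rot: [-3.141, 0.0, -3.14]
force: [0.0, -0.8, -0.6]
grip_width: 0.0299
clock: 20.58
position: [0.4171, -0.15, 0.2928]
tool_rot: [-3.141, 0.001, -3.14]
force: [-0.6, -0.8, 0.7]
grip_width: 0.0854
clock: 20.82
position: [0.4183, -0.1506, 0.2916]
tool_rot: [-3.141, 0.001, -3.14]
force: [0.3, -0.4, -0.9]
grip_width: 0.0857
t 20.82 pos [ 0.4183 -0.1506  0.2916] rpy [-1.7999e+02  5.0000e-02 -1.7988e+02] F [ 0.3 -0.4 -0.9] M [-0.04 -0.   -0.03] w 0.0857
stage1 [(array([640., 264.]), 0.91), (array([226., 275.]), 0.9)]
cap [(array([225., 277.]), 0.69), (array([518., 251.]), 0.65), (array([653., 416.]), 0.34), (array([109., 369.]), 0.22)]
```

View pics/w10.png

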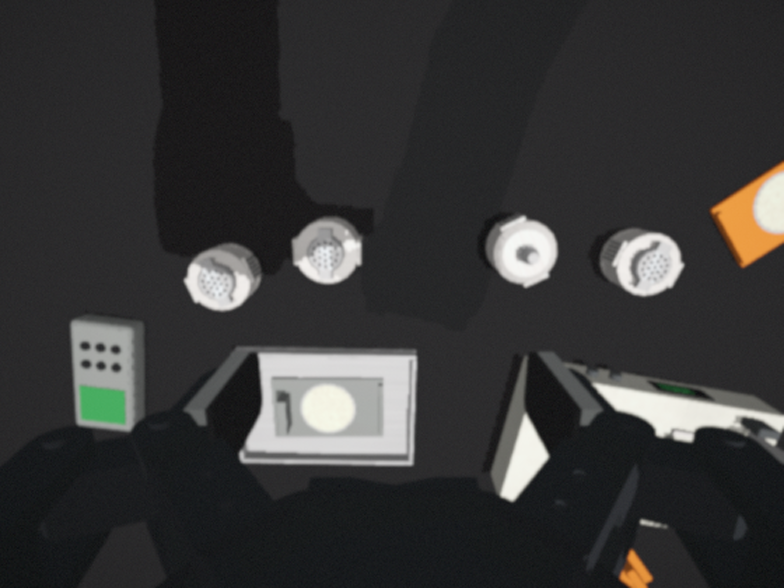

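View pics/s10.png

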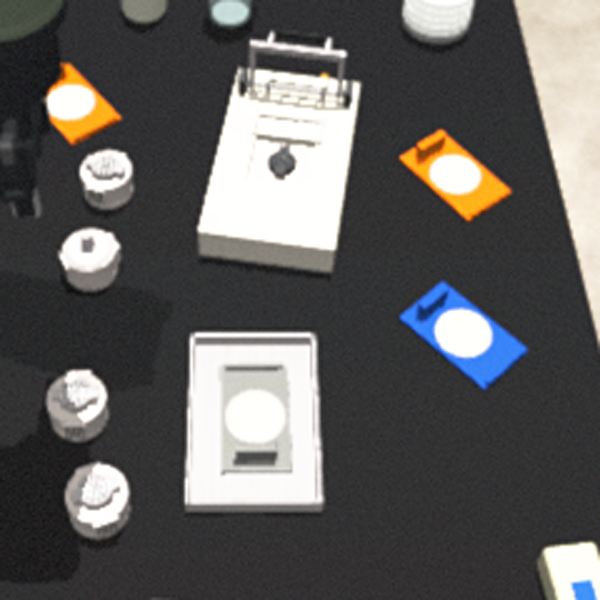

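```bash
python3 - <<'E'
import cv2,numpy as np
im=cv2.imread("pics/w10.png"); 
from h import *
import pickle
f=pickle.load(open("w10.pkl","rb"));p=f["pixels"]
tiles=[]
for cx,cy in [(160,198),(234,178),(373,180),(458,188)]:
    t=cv2.resize(p[cy-33:cy+33,cx-33:cx+33],None,fx=5.8,fy=5.8,interpolation=cv2.INTER_CUBIC);tiles.append(t)
m=np.vstack([np.hstack(tiles[:2]),np.hstack(tiles[2:])]);m=cv2.resize(m,(600*m.shape[1]//m.shape[0],600));cv2.imwrite("pics/tiles.png",m);print(m.shape)
E
```

```text
(600, 600, 3)
```

View pics/tiles.png

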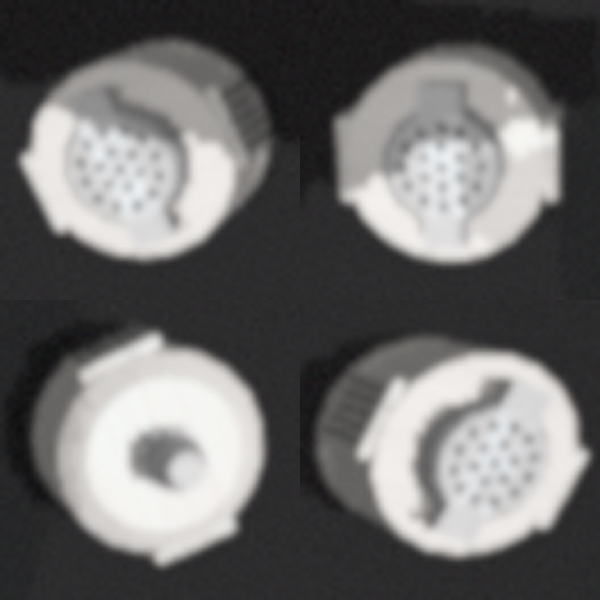

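```bash
python3 -m handwheel '[[0,0,0,0,0,0.0285],[-0.59,0.944,0.2,0,0,0],[-0.59,0.944,0.2,0,0,0],[-0.59,0.944,0.2,0,0,0],[-0.59,0.944,0.4,0,0,0],[-0.59,0.944,0.4,0,0,0],[-0.59,0.944,0.5,0,0,0],[-0.59,0.944,0.5,0,0,0]]'
python3 -m handwheel '[[-0.59,0.944,0.5,0,0,0],[-0.59,0.944,0.5,0,0,0],[-0.59,0.944,0.5,0,0,0],[-0.59,0.944,0.5,0,0,0],[-0.59,0.944,0.5,0,0,0],[0,0,0,0,0,0],[0,0,0,0,0,0]]'
python3 - <<'E'
from h import *
import pickle
st();f=snap("wrist","w11",(160,90,400,270),3.3);pickle.dump(f,open("w11.pkl","wb"))
v=[.6435,.096,np.radians(79.55),0]
Q=np.array([[0,0,.0415],[.023,.006,.0415],[.023,-.006,.0415],[-.023,.006,.0415],[-.023,-.006,.0415],[.036,.036,.0425],[.036,-.036,.0425],[-.036,.036,.0425],[-.036,-.036,.0425],[-.12,.075,.0425],[-.12,-.075,.0425]])
print(np.round((proj(f,rigpts(v,Q))-[160,90])*3.3))
E
```

```text
clock: 22.02
position: [0.5494, -0.0054, 0.2303]
tool_rot: [-3.141, -0.001, 2.964]
force: [0.4, 0.1, 0.1]
grip_width: 0.0851
clock: 22.9
position: [0.6419, 0.0966, 0.1683]
tool_rot: [-3.141, -0.001, 2.964]
force: [0.4, 0.4, -0.5]
grip_width: 0.085
t 22.9 pos [0.6419 0.0966 0.1683] rpy [-1.7996e+02 -5.0000e-02  1.6984e+02] F [ 0.4  0.4 -0.5] M [-0.04  0.03  0.  ] w 0.085
[[392. 356.]
 [478. 335.]
 [477. 378.]
 [306. 334.]
 [306. 377.]
 [532. 223.]
 [521. 484.]
 [253. 221.]
 [261. 483.]
 [-90.  62.]
 [-29. 609.]]
```

View pics/w11.png

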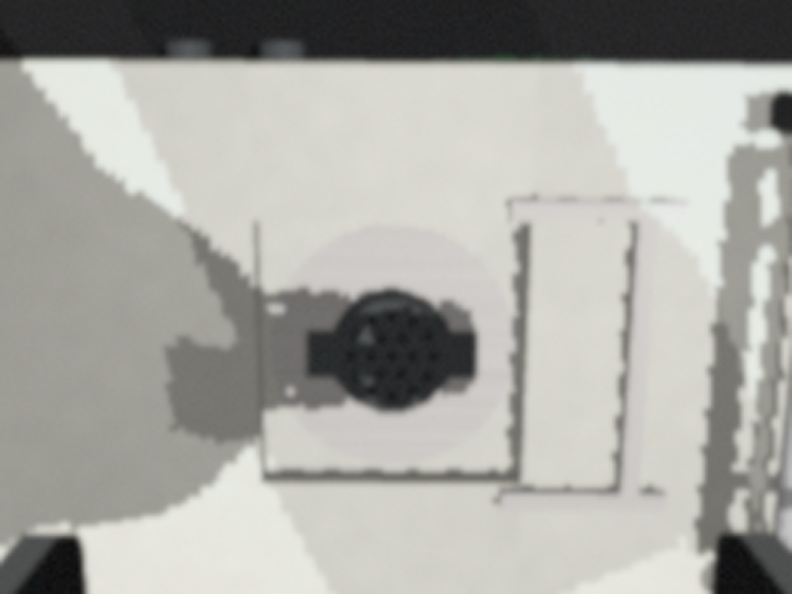

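```bash
python3 -m handwheel '[[0,0,0,0,0,0.0278],[0,0,0,0,0,0.0278],[0,0,0,0,0,0.0278],[0,0,0,0,0,0.0278],[0,0,0,0,0,0.0278],[0,0,0,0,0,0.0278],[0,0,0,0,0,0.0278],[0,0,0,0,0,0.0278]]'
python3 -m handwheel '[[0,0,0,0,0,0.0278],[0,0,0,0,0,0],[0,0,0,0,0,0]]'
python3 - <<'E'
from h import *
import pickle
st();f=snap("wrist","w12",(160,90,400,270),3.3);pickle.dump(f,open("w12.pkl","wb"))
g=pickle.load(open("w11.pkl","rb"))
print(onz(g,np.array([391.7,353.])/3.3+[160,90],.0415))
v=[.6428,.096,np.radians(79.55),0]
Q=np.array([[0,0,.0415],[.023,.006,.0415],[.023,-.006,.0415],[-.023,.006,.0415],[-.023,-.006,.0415]])
print(np.round((proj(f,rigpts(v,Q))-[160,90])*3.3))
E
```

```text
clock: 23.95
position: [0.6421, 0.0964, 0.1694]
tool_rot: [3.141, -0.0, 1.56]
force: [-0.3, 0.2, 0.5]
grip_width: 0.0855
clock: 24.32
position: [0.6421, 0.0969, 0.1691]
tool_rot: [3.141, -0.0, 1.396]
force: [-0.5, 1.0, 0.4]
grip_width: 0.0855
t 24.32 pos [0.6421 0.0969 0.1691] rpy [ 1.7999e+02 -1.0000e-02  8.0000e+01] F [-0.5  1.   0.4] M [ 0.01 -0.01 -0.01] w 0.0855
[0.64262946 0.09614223 0.0415    ]
[[399. 359.]
 [377. 274.]
 [422. 275.]
 [376. 440.]
 [420. 440.]]
```

View pics/w12.png

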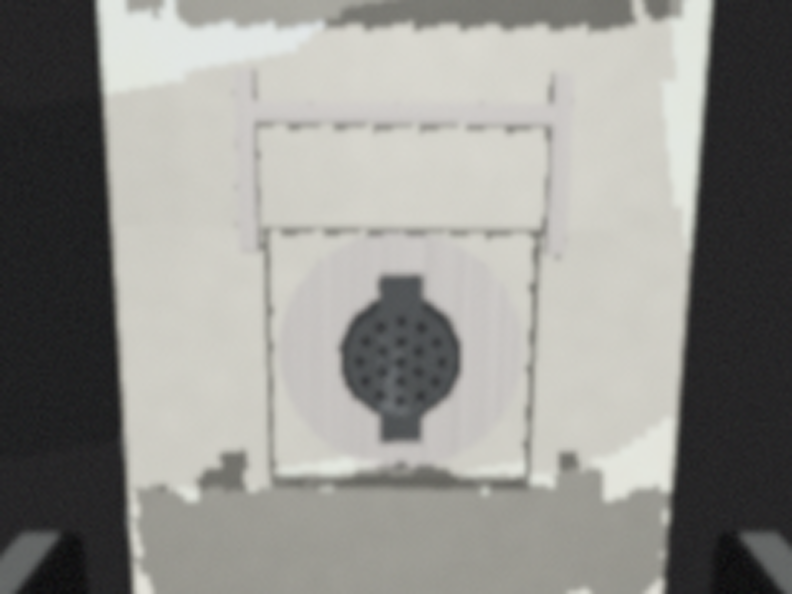

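```bash
python3 - <<'E'
from h import *
import pickle
f=pickle.load(open("w12.pkl","rb"));g=pickle.load(open("w11.pkl","rb"))
e1=onz(g,np.array([391.7,353.5])/3.3+[160,90],.0415)[:2]
e2=onz(f,np.array([400.7,357.5])/3.3+[160,90],.0415)[:2]
def A(yaw): 
    y=np.radians(yaw); return np.array([[np.cos(y),np.sin(y)],[np.sin(y),-np.cos(y)]])
M=np.block([[np.eye(2),A(169.84)],[np.eye(2),A(80.0)]])
x=np.linalg.solve(M,np.r_[e1,e2]);print(e1,e2,"true",x[:2],"bias tool",x[2:])
E
```

```text
[0.64276527 0.09611773] [0.64341297 0.09630301] true [0.64318202 0.09588562] bias tool [0.00045116 0.00015496]
```

```bash
python3 - <<'E'
from h import *
import pickle
f=pickle.load(open("w10.pkl","rb"))
for n,(tx,ty),(cx,cy),z in [("C",(133,160),(160,198),.036),("B",(148,155),(234,178),.036),("cap",(155,150),(373,180),.036),("A",(177,153),(458,188),.036)]:
    print(n,np.round(onz(f,np.array([tx,ty])/4.545+[cx-33,cy-33],z),4))
s=st()
y=np.radians(160);R=np.array([[np.cos(y),np.sin(y),0],[np.sin(y),-np.cos(y),0],[0,0,-1]])
t=onz(f,np.array([177,153])/4.545+[425,155],.036);t[2]=.16
print(R.T@(t-s["position"])/.025)
E
```

```text
C [ 0.456  -0.3123  0.036 ]
B [ 0.4276 -0.2099  0.036 ]
cap [ 0.4283 -0.0288  0.036 ]
A [0.4394 0.0888 0.036 ]
t 24.38 pos [0.6422 0.0969 0.1691] rpy [ 1.7999e+02 -1.0000e-02  7.9960e+01] F [ 0.  -0.3  0. ] M [-0.05  0.04  0.02] w 0.0853
[ 7.5084848  -3.08089066  0.36383748]
```

```bash
python3 -m handwheel '[[0,0,0,0,0,-0.0278],[0,0,0,0,0,-0.0278],[0,0,0,0,0,-0.0278],[0,0,0,0,0,-0.0278],[0,0,0,0,0,-0.0278],[0,0,0,0,0,-0.0278],[0,0,0,0,0,-0.0278],[0,0,0,0,0,-0.0278]]'
python3 -m handwheel '[[0.94,-0.385,0.05,0,0,0],[0.94,-0.385,0.05,0,0,0],[0.94,-0.385,0.05,0,0,0],[0.94,-0.385,0.05,0,0,0],[0.94,-0.385,0.05,0,0,0],[0.94,-0.385,0.05,0,0,0],[0.94,-0.385,0.05,0,0,0],[0.94,-0.385,0.05,0,0,0]]' -0.75
python3 -m handwheel '[[0,0,0,0,0,0],[0,0,0,0,0,0]]'
cat >> h.py <<'E'
def outline(f,x,y,yaw,cap=False):
    """list of polylines (pixels) for stage model"""
    c,s=np.cos(yaw),np.sin(yaw)
    def W(P):
        P=np.array(P,float); return np.c_[P[:,0]*c-P[:,1]*s+x,P[:,0]*s+P[:,1]*c+y,P[:,2]]
    t=np.linspace(0,2*np.pi,60); L=[]
    L.append(np.c_[.029*np.cos(t),.029*np.sin(t),0*t+.036]);L.append(np.c_[.029*np.cos(t),.029*np.sin(t),0*t])
    for sg in (1,-1):
        for z in (.035,.011): L.append([[-.012,sg*.031,z],[.012,sg*.031,z]])
    if not cap:
        for sg in (1,-1): L.append([[sg*.017,-.006,.0455],[sg*.023,-.006,.0455],[sg*.023,.006,.0455],[sg*.017,.006,.0455]])
        L.append(np.c_[.017*np.cos(t),.017*np.sin(t),0*t+.0455])
    else:
        L.append(np.c_[.0075*np.cos(t),.0075*np.sin(t),0*t+.062])
    return [proj(f,W(p)) for p in L]
def draw(f,poses,name,crop,scale,cap=False):
    x0,y0,x1,y1=crop; im=cv2.resize(f["pixels"][y0:y1,x0:x1],None,fx=scale,fy=scale,interpolation=cv2.INTER_CUBIC)
    raw=im.copy()
    for (x,y,yw) in poses:
        for l in outline(f,x,y,yw,cap):
            cv2.polylines(im,[np.int32(np.round((l-[x0,y0]+.5)*scale-.5))],False,(0,255,0),1)
    cv2.imwrite(f"pics/{name}.png",im)
E
python3 - <<'E'
from h import *
import pickle
st();f=snap("wrist","w13",(200,110,360,260),4);pickle.dump(f,open("w13.pkl","wb"))
E
```

```text
clock: 25.38
position: [0.6423, 0.0969, 0.1691]
tool_rot: [3.141, 0.0, 2.798]
force: [-0.5, -0.8, 0.0]
grip_width: 0.0853
clock: 26.38
position: [0.4385, 0.0895, 0.1591]
tool_rot: [3.141, 0.001, 2.792]
force: [-0.1, 0.1, 0.2]
grip_width: 0.0749
clock: 26.62
position: [0.44, 0.0897, 0.1592]
tool_rot: [3.141, 0.001, 2.791]
force: [0.8, 0.3, 0.3]
grip_width: 0.0749
t 26.62 pos [0.44   0.0897 0.1592] rpy [1.7996e+02 6.0000e-02 1.5991e+02] F [0.8 0.3 0.3] M [-0.01  0.02 -0.01] w 0.0749
```

View pics/w13.png

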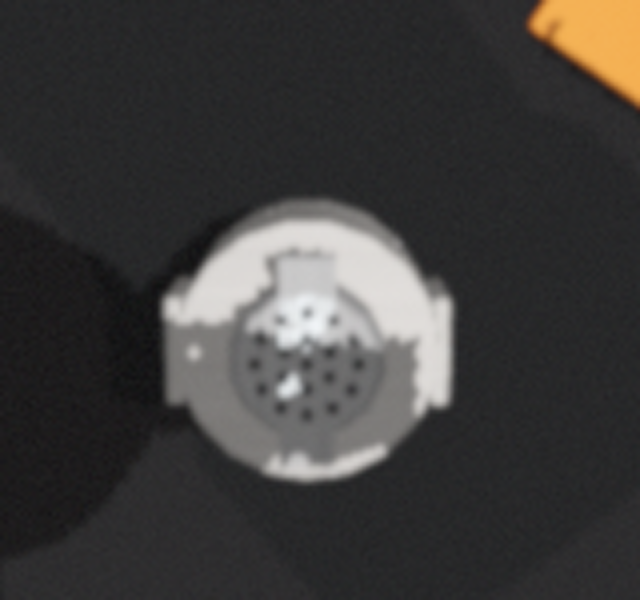

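```bash
cat >> h.py <<'E'
def center(f,px,z=.035,b=(.00045,.00015)):
    s=bot.observe();R=toolR(s); X=onz(f,px,z); return X-R@np.array([b[0],b[1],0])
E
python3 - <<'E'
from h import *
import pickle
f=pickle.load(open("w13.pkl","rb"))
o=np.array([200,110])
X=center(f,np.array([308,351.5])/4+o);X2=center(f,np.array([307,364])/4+o,.0455)
a=onz(f,np.array([166,350])/4+o,.035);b=onz(f,np.array([450.5,352])/4+o,.035)
print(X,X2,"pad dist",np.linalg.norm(b-a),"tool-y angle err",np.degrees(np.arctan2(2,284)))
d=b-a; ang=np.degrees(np.arctan2(d[1],d[0]));print("pad axis deg",ang,"tool yaw wanted",ang+90)
X[2]=.012; delta(X)
draw(f,[(X[0],X[1],np.radians(ang-90))],"o13",(200,110,360,260),4)
E
```

```text
[0.44066914 0.08765745 0.03500026] [0.44073519 0.08752801 0.04550026] pad dist 0.06238329973476535 tool-y angle err 0.40348473505875015
pad axis deg 69.52271606379844 tool yaw wanted 159.52271606379844
pos [0.44   0.0897 0.1591] rpy deg [1.7997e+02 4.0000e-02 1.5989e+02]
tool shift mm [ -1.2  -1.8 147.1] units [-0.05 -0.07  5.88]
```

View pics/o13.png

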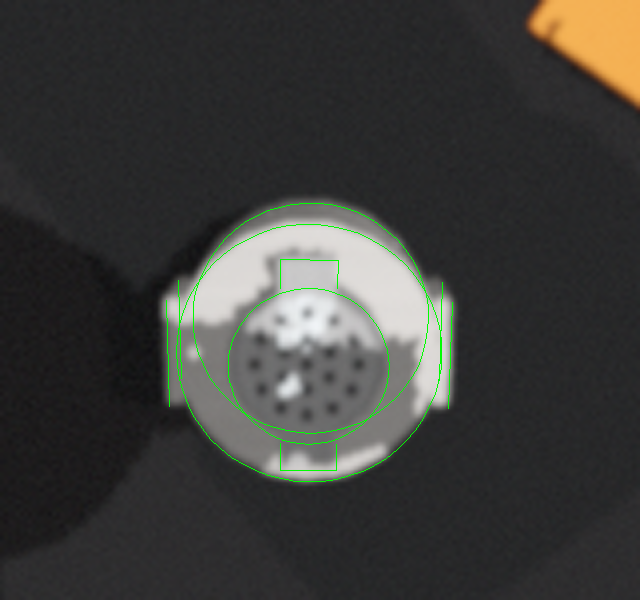

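```bash
python3 -m handwheel '[[-0.05,-0.07,0.9,0,0,0.001],[0,0,0.9,0,0,0],[0,0,0.9,0,0,0],[0,0,0.9,0,0,0],[0,0,0.9,0,0,0],[0,0,0.9,0,0,0],[0,0,0.48,0,0,0],[0,0,0,0,0,0]]'
python3 -m handwheel '[[0,0,0,0,0,0],[0,0,0,0,0,0],[0,0,0,0,0,0],[0,0,0,0,0,0]]' 1 60
python3 - <<'E'
from h import *
st()
E
```

```text
clock: 27.68
position: [0.4396, 0.0875, 0.0114]
tool_rot: [-3.141, -0.001, 2.784]
force: [-0.2, -0.2, 0.9]
grip_width: 0.0749
clock: 28.18
position: [0.4401, 0.0875, 0.0127]
tool_rot: [3.141, 0.001, 2.783]
force: [-2.6, -1.4, 8.8]
grip_width: 0.0606
t 28.18 pos [0.4401 0.0875 0.0127] rpy [1.7997e+02 5.0000e-02 1.5948e+02] F [-2.6 -1.4  8.8] M [-0.4   0.47 -0.04] w 0.0606
```

```bash
python3 -m handwheel '[[0,0,-0.6,0,0,0],[0,0,-0.9,0,0,0],[0,0,-0.9,0,0,0],[0,0,-0.9,0,0,0],[0,0,-0.7,0,0,0],[0,0,0,0,0,-0.028],[0,0,0,0,0,0]]'
python3 -m handwheel '[[-0.99,0.225,0,0,0,0],[-0.99,0.225,0,0,0,0],[-0.99,0.225,0,0,0,0],[-0.99,0.225,0,0,0,0],[-0.99,0.225,0,0,0,0],[-0.99,0.225,0,0,0,0],[-0.99,0.225,0,0,0,0],[-0.99,0.225,0,0,0,0]]'
python3 -m handwheel '[[0,0,0,0,0,0],[0,0,0,0,0,0]]'
python3 - <<'E'
from h import *
st();delta([.6427,.0960,.08]); snap("wrist","w14",None,1.4)
E
```

```text
clock: 29.05
position: [0.4399, 0.0875, 0.113]
tool_rot: [3.141, 0.001, 2.959]
force: [-0.2, 0.8, -1.8]
grip_width: 0.0604
clock: 30.05
position: [0.6431, 0.096, 0.1121]
tool_rot: [-3.141, -0.001, 2.955]
force: [-0.5, 0.4, -1.7]
grip_width: 0.0608
clock: 30.3
position: [0.6418, 0.096, 0.1118]
tool_rot: [-3.141, -0.001, 2.957]
force: [-0.1, 0.1, -2.3]
grip_width: 0.0605
t 30.3 pos [0.6418 0.096  0.1118] rpy [-1.7998e+02 -5.0000e-02  1.6945e+02] F [-0.1  0.1 -2.3] M [-0.03  0.03  0.  ] w 0.0605
pos [0.6418 0.096  0.1118] rpy deg [-1.7998e+02 -5.0000e-02  1.6945e+02]
tool shift mm [-0.9  0.2 31.8] units [-0.03  0.01  1.27]
```

View pics/w14.png

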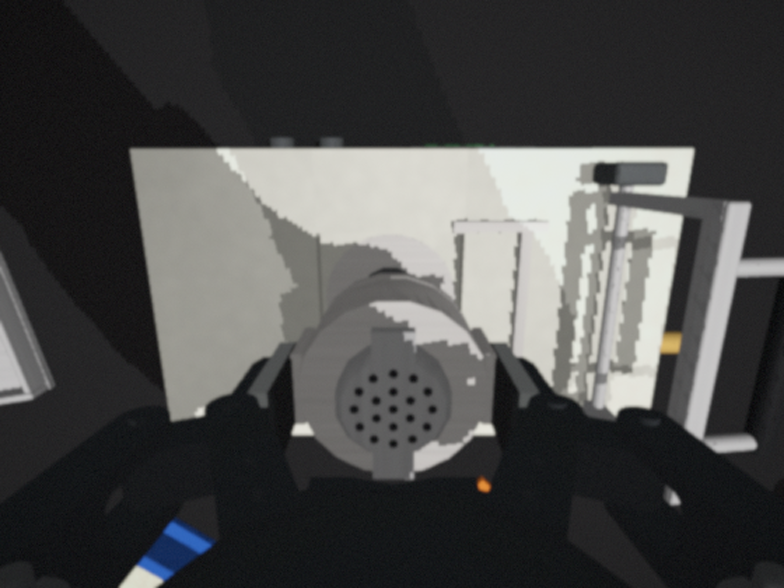

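```bash
python3 -m handwheel '[[-0.03,0,0.6,0,0,0],[0,0,0.7,0,0,0],[0,0,0.5,0,0,0],[0,0,0.2,0,0,0],[0,0,0,0,0,0],[0,0,0,0,0,0]]'
python3 - <<'E'
from h import *
st();delta([.6427,.0960,.0447])
E
```

```text
clock: 31.1
position: [0.6436, 0.0959, 0.0623]
tool_rot: [3.141, 0.001, 2.959]
force: [-0.1, -0.7, -2.7]
grip_width: 0.0606
t 31.1 pos [0.6436 0.0959 0.0623] rpy [1.7999e+02 4.0000e-02 1.6956e+02] F [-0.1 -0.7 -2.7] M [ 0.01 -0.03  0.03] w 0.0606
pos [0.6436 0.0959 0.0623] rpy deg [1.7999e+02 4.0000e-02 1.6956e+02]
tool shift mm [ 0.9 -0.1 17.6] units [ 0.04 -0.    0.7 ]
```

```bash
python3 -m handwheel '[[0.03,0,0.12,0,0,0],[0,0,0.12,0,0,0],[0,0,0.12,0,0,0],[0,0,0.12,0,0,0],[0,0,0,0,0,0]]'
python3 -m handwheel '[[0,0,0.1,0,0,0],[0,0,0.06,0,0,0],[0,0,0,0,0,0],[0,0,0,0,0,0]]'
```

```text
clock: 31.72
position: [0.6424, 0.0959, 0.0495]
tool_rot: [-3.141, -0.0, 2.96]
force: [-1.2, -0.6, -1.9]
grip_width: 0.0606
clock: 32.22
position: [0.6426, 0.0959, 0.0458]
tool_rot: [-3.141, -0.0, 2.959]
force: [-0.8, -1.7, -3.3]
grip_width: 0.0608
```

```bash
python3 -m handwheel '[[0,0,0.05,0,0,0],[0,0,0,0,0,0],[0,0,0,0,0,0]]'
python3 -m handwheel '[[0,0,0.04,0,0,0],[0,0,0,0,0,0]]'
```

```text
clock: 32.6
position: [0.6427, 0.0959, 0.0448]
tool_rot: [-3.142, 0.0, 2.96]
force: [-2.7, -3.7, 4.5]
grip_width: 0.0607
clock: 32.85
position: [0.6427, 0.0959, 0.0448]
tool_rot: [-3.142, 0.0, 2.959]
force: [-7.2, -2.8, 20.4]
grip_width: 0.0603
```

```bash
python3 -m handwheel '[[0,0,-0.04,0,0,0.02],[0,0,0,0,0,0.0278],[0,0,0,0,0,0.0278],[0,0,0,0,0,0.0278]]'
python3 - <<'E'
from h import *
st()
E
python3 -m handwheel '[[0,0,0,0,0,0.0278],[0,0,0,0,0,0.0278],[0,0,0,0,0,0.0278],[0,0,0,0,0,0.0278],[0,0,0,0,0,0]]'
python3 - <<'E'
from h import *
st()
E
```

```text
clock: 33.35
position: [0.6431, 0.0956, 0.0449]
tool_rot: [3.141, 0.001, 2.304]
force: [1.0, -5.9, 1.7]
grip_width: 0.0605
t 33.35 pos [0.6431 0.0956 0.0449] rpy [1.7997e+02 5.0000e-02 1.3201e+02] F [ 1.  -5.9  1.7] M [-1.36 -0.12  0.11] w 0.0605
clock: 33.98
position: [0.6428, 0.0955, 0.0448]
tool_rot: [3.141, 0.001, 1.608]
force: [-2.3, -5.0, 5.9]
grip_width: 0.061
t 33.98 pos [0.6428 0.0955 0.0448] rpy [1.7997e+02 6.0000e-02 9.2130e+01] F [-2.3 -5.   5.9] M [-1.07  0.47 -0.17] w 0.061
```

```bash
python3 -m handwheel '[[0,0,0,0,0,0.02],[0,0,0,0,0,0.015],[0,0,0,0,0,0]]'
python3 - <<'E'
from h import *
st()
E
python3 -m handwheel '[[0,0,0,0,0,0.008],[0,0,0,0,0,0]]'
python3 - <<'E'
from h import *
st()
E
```

```text
clock: 34.35
position: [0.6428, 0.0954, 0.0448]
tool_rot: [3.141, 0.001, 1.389]
force: [-1.7, -5.8, 4.5]
grip_width: 0.0606
t 34.35 pos [0.6428 0.0954 0.0448] rpy [1.7997e+02 5.0000e-02 7.9600e+01] F [-1.7 -5.8  4.5] M [-1.1   0.47 -0.19] w 0.0606
clock: 34.6
position: [0.6429, 0.0953, 0.0449]
tool_rot: [3.141, 0.001, 1.34]
force: [-0.5, -5.9, 3.2]
grip_width: 0.0608
t 34.6 pos [0.6429 0.0953 0.0449] rpy [1.7995e+02 3.0000e-02 7.6770e+01] F [-0.5 -5.9  3.2] M [-1.1   0.25 -0.11] w 0.0608
```

```bash
python3 -m handwheel '[[0,0,0,0,0,0.008],[0,0,0,0,0,0]]'
python3 - <<'E'
from h import *
st()
E
python3 -m handwheel '[[0,0,0,0,0,0.006],[0,0,0,0,0,0]]'
python3 - <<'E'
from h import *
st()
E
```

```text
clock: 34.85
position: [0.6427, 0.0954, 0.0448]
tool_rot: [3.141, 0.001, 1.29]
force: [-2.7, -5.3, 5.3]
grip_width: 0.0607
t 34.85 pos [0.6427 0.0954 0.0448] rpy [1.7998e+02 4.0000e-02 7.3920e+01] F [-2.7 -5.3  5.3] M [-1.09  0.63  0.33] w 0.0607
clock: 35.1
position: [0.6429, 0.0954, 0.0449]
tool_rot: [3.141, 0.001, 1.254]
force: [-0.8, -5.0, 4.6]
grip_width: 0.0608
t 35.1 pos [0.6429 0.0954 0.0449] rpy [1.7994e+02 5.0000e-02 7.1820e+01] F [-0.8 -5.   4.6] M [-1.19  0.19  1.05] w 0.0608
```

```bash
python3 -m handwheel '[[0,0,0,0,0,0],[0,0,0,0,0,0],[0,0,-0.2,0,0,0],[0,0,-0.4,0,0,0],[0,0,-0.6,0,0,0]]' -0.75
python3 -m handwheel '[[0,0,-0.5,0,0,-0.0278],[0,0,-0.5,0,0,-0.0278],[0,0,-0.5,0,0,-0.0278],[0,0,-0.4,0,0,-0.0278],[0,0,-0.4,0,0,-0.0278],[0,0,-0.4,0,0,-0.0278],[0,0,-0.4,0,0,-0.0278],[0,0,0,0,0,-0.0278]]'
python3 -m handwheel '[[0,0,0,0,0,-0.026],[0,0,0,0,0,-0.026],[0,0,0,0,0,-0.026],[0.66,-0.94,0,0,0,0],[0.66,-0.94,0,0,0,0],[0.66,-0.94,0,0,0,0],[0.66,-0.94,0,0,0,0],[0.66,-0.94,0,0,0,0]]'
python3 -m handwheel '[[0.66,-0.94,0,0,0,0],[0.66,-0.94,0,0,0,0],[0.66,-0.94,0,0,0,0],[0.66,-0.94,0,0,0,0],[0.66,-0.94,0,0,0,0],[0.66,-0.94,0,0,0,0],[0.66,-0.94,0,0,0,0],[0.66,-0.94,0,0,0,0]]'
python3 -m handwheel '[[0,0,0,0,0,0],[0,0,0,0,0,0]]'
python3 - <<'E'
from h import *
import pickle
s=st();print(np.round(s["qpos"],2));f=snap("wrist","w15",(180,70,380,220),4);pickle.dump(f,open("w15.pkl","wb"))
S=snap("side","s15",(170,130,410,370),2.5)
print([(np.round(d["point"],1).tolist(),round(d["score"],2)) for d in bot.trace(f,"stage1")])
E
```

```text
clock: 35.72
position: [0.6426, 0.096, 0.0756]
tool_rot: [-3.142, 0.0, 1.253]
force: [0.2, 0.1, 0.0]
grip_width: 0.0749
clock: 36.72
position: [0.6432, 0.0957, 0.1541]
tool_rot: [3.141, 0.002, 2.656]
force: [-0.0, -0.5, 0.7]
grip_width: 0.0748
clock: 37.72
position: [0.5596, -0.0225, 0.1532]
tool_rot: [-3.141, 0.001, 3.14]
force: [0.9, -0.9, 0.1]
grip_width: 0.0746
clock: 38.72
position: [0.4273, -0.2104, 0.1531]
tool_rot: [-3.141, 0.001, 3.14]
force: [0.5, 0.4, 0.4]
grip_width: 0.0749
clock: 38.98
position: [0.4282, -0.2091, 0.1528]
tool_rot: [-3.141, 0.001, 3.14]
force: [0.3, 0.6, -0.1]
grip_width: 0.0745
t 38.98 pos [ 0.4282 -0.2091  0.1528] rpy [-1.7998e+02  5.0000e-02  1.7993e+02] F [ 0.3  0.6 -0.1] M [-0.02 -0.01  0.02] w 0.0745
[ 0.37  0.4  -0.05  2.06  0.03  0.68  1.87]
[([274.6, 196.5], 0.95), ([165.7, 223.6], 0.83)]
```

View pics/w15.png

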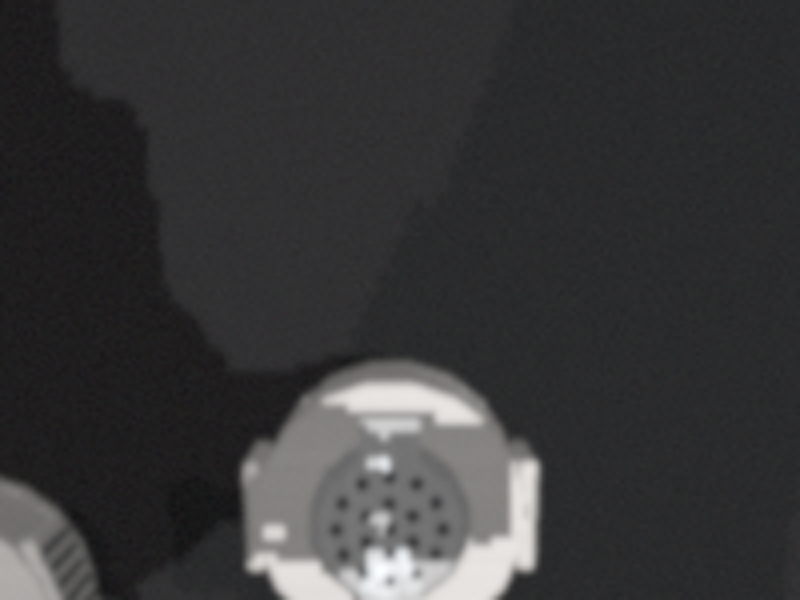

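View pics/s15.png

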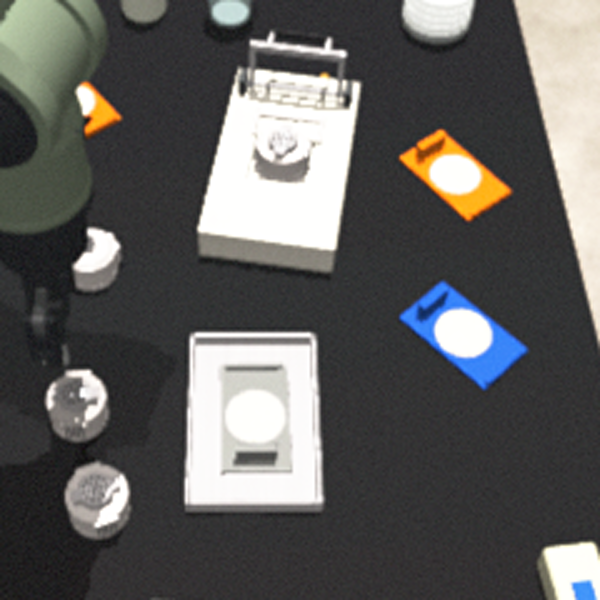

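```bash
python3 - <<'E'
from h import *
import pickle
f=pickle.load(open("w15.pkl","rb"))
o=np.array([180,70])
X=center(f,np.array([393,514.5])/4+o)
a=onz(f,np.array([247,514])/4+o,.035);b=onz(f,np.array([539,515])/4+o,.035)
d=b-a; ang=np.degrees(np.arctan2(d[1],d[0]));print(X,np.linalg.norm(d),"tool yaw wanted",ang+90)
X[2]=.012; delta(X)
draw(f,[(X[0],X[1],np.radians(ang-90))],"o15",(210,150,340,250),5)
E
```

```text
[ 0.42916025 -0.20993735  0.03500017] 0.06252351913768532 tool yaw wanted 179.77375606917423
pos [ 0.4283 -0.2087  0.1523] rpy deg [-1.8e+02  2.0e-02 -1.8e+02]
tool shift mm [ -0.8  -1.3 140.3] units [-0.03 -0.05  5.61]
```

View pics/o15.png

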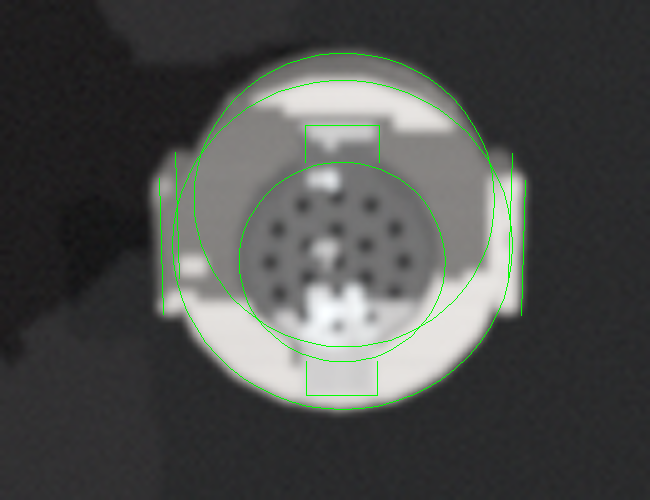

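```bash
python3 -m handwheel '[[-0.03,-0.06,0.9,0,0,0],[0,0,0.9,0,0,0],[0,0,0.9,0,0,0],[0,0,0.9,0,0,0],[0,0,0.9,0,0,0],[0,0,0.9,0,0,0],[0,0,0.21,0,0,0],[0,0,0,0,0,0]]'
python3 -m handwheel '[[0,0,0,0,0,0],[0,0,0,0,0,0],[0,0,0,0,0,0],[0,0,0,0,0,0]]' 1 60
python3 - <<'E'
from h import *
s=st();R=toolR(s)
print("stage off in tool mm",(R.T@(np.array([.4292,-.2101,0])-s["position"]))[:2]*1000)
E
python3 -m handwheel '[[0,0,-0.6,0,0,0],[0,0,-0.9,0,0,0],[0,0,-0.9,0,0,0],[0,0,-0.9,0,0,0],[0,0,-0.9,0,0,0],[0,0,-0.9,0,0,0],[0,0,0,0,0,0.0285],[0,0,0,0,0,0]]'
python3 - <<'E'
from h import *
st();delta([.6427,.0960,.15])
E
```

```text
clock: 40.12
position: [0.4287, -0.2105, 0.0121]
tool_rot: [3.142, -0.0, 3.141]
force: [-0.7, 0.6, 0.7]
grip_width: 0.0746
clock: 40.62
position: [0.429, -0.2109, 0.013]
tool_rot: [-3.141, 0.001, 3.141]
force: [-1.1, 1.1, 8.7]
grip_width: 0.0605
t 40.62 pos [ 0.429  -0.2109  0.013 ] rpy [-1.7997e+02  8.0000e-02  1.7994e+02] F [-1.1  1.1  8.7] M [0.26 0.35 0.07] w 0.0605
stage off in tool mm [-0.16519509  0.81112934]
clock: 41.62
position: [0.4286, -0.2107, 0.1406]
tool_rot: [-3.141, 0.001, 2.962]
force: [-0.3, -0.0, -2.7]
grip_width: 0.0605
t 41.62 pos [ 0.4286 -0.2107  0.1406] rpy [-1.7998e+02  7.0000e-02  1.6971e+02] F [-0.3 -0.  -2.7] M [0.06 0.01 0.  ] w 0.0605
pos [ 0.4286 -0.2107  0.1406] rpy deg [-1.7998e+02  7.0000e-02  1.6971e+02]
tool shift mm [-155.9  340.    -9.4] units [-6.24 13.6  -0.37]
```

```bash
python3 -m handwheel '[[-0.416,0.907,0,0,0,0],[-0.416,0.907,0,0,0,0],[-0.416,0.907,0,0,0,0],[-0.416,0.907,0,0,0,0],[-0.416,0.907,0,0,0,0],[-0.416,0.907,0,0,0,0],[-0.416,0.907,0,0,0,0],[-0.416,0.907,0,0,0,0]]'
python3 -m handwheel '[[-0.416,0.907,0,0,0,0],[-0.416,0.907,0,0,0,0],[-0.416,0.907,0,0,0,0],[-0.416,0.907,0,0,0,0],[-0.416,0.907,0,0,0,0],[-0.416,0.907,0,0,0,0],[-0.416,0.907,0,0,0,0],[0,0,0,0,0,0]]'
python3 -m handwheel '[[0,0,0.5,0,0,0],[0,0,0.4,0,0,0],[0,0,0.3,0,0,0],[0,0,0,0,0,0],[0,0,0,0,0,0]]'
python3 - <<'E'
from h import *
st();delta([.6430,.0958,.032+.036+.013]);snap("wrist","w16",None,1.4)
E
```

```text
clock: 42.62
position: [0.543, -0.0465, 0.1397]
tool_rot: [-3.141, -0.0, 2.966]
force: [-0.3, -0.1, -1.7]
grip_width: 0.0605
clock: 43.62
position: [0.6435, 0.0985, 0.139]
tool_rot: [3.141, -0.0, 2.965]
force: [0.3, -0.6, -2.9]
grip_width: 0.0606
clock: 44.25
position: [0.6431, 0.0958, 0.1096]
tool_rot: [3.142, 0.0, 2.961]
force: [-0.2, -0.2, -1.5]
grip_width: 0.0605
t 44.25 pos [0.6431 0.0958 0.1096] rpy [1.8000e+02 1.0000e-02 1.6967e+02] F [-0.2 -0.2 -1.5] M [0.04 0.02 0.01] w 0.0605
pos [0.6431 0.0958 0.1096] rpy deg [1.8000e+02 1.0000e-02 1.6967e+02]
tool shift mm [ 0.1 -0.1 28.6] units [ 0.   -0.    1.14]
```

View pics/w16.png

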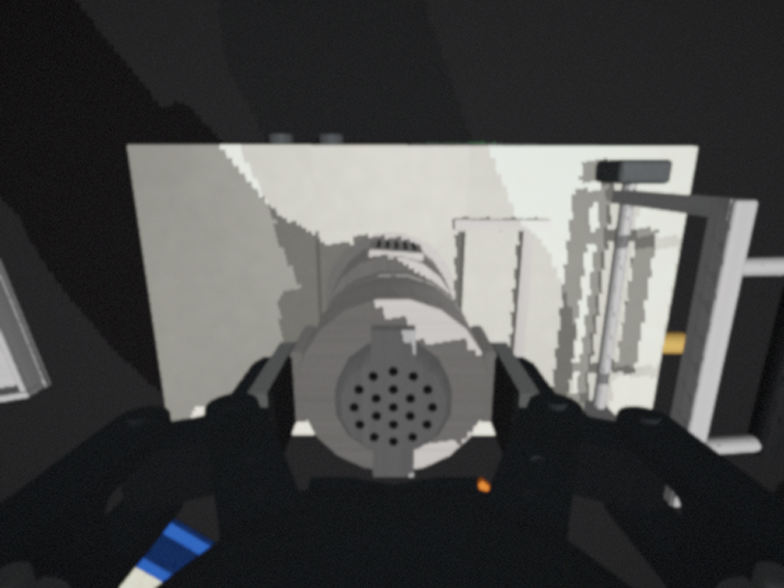

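```bash
python3 -m handwheel '[[0,0,0.4,0,0,0],[0,0,0.2,0,0,0.008],[0,0,0.15,0,0,0],[0,0,0.12,0,0,0],[0,0,0.12,0,0,0],[0,0,0.08,0,0,0],[0,0,0,0,0,0]]'
python3 -m handwheel '[[0,0,0.06,0,0,0],[0,0,0.04,0,0,0],[0,0,0,0,0,0],[0,0,0,0,0,0]]'
python3 - <<'E'
from h import *
st()
E
```

```text
clock: 45.18
position: [0.643, 0.0959, 0.0826]
tool_rot: [-3.142, 0.0, 2.911]
force: [0.6, 0.2, -1.3]
grip_width: 0.0608
clock: 45.68
position: [0.6431, 0.0959, 0.0811]
tool_rot: [3.141, 0.001, 2.911]
force: [-3.9, -0.6, 12.8]
grip_width: 0.0604
t 45.67 pos [0.6431 0.0959 0.0811] rpy [1.7999e+02 3.0000e-02 1.6680e+02] F [-3.9 -0.6 12.8] M [-0.33  1.1   0.  ] w 0.0604
```

```bash
python3 -m handwheel '[[0,0,-0.02,0,0,0.0278],[0,0,0,0,0,0.0278],[0,0,0,0,0,0.0278],[0,0,0,0,0,0.0278],[0,0,0,0,0,0.0278],[0,0,0,0,0,0.0278],[0,0,0,0,0,0.0278],[0,0,0,0,0,0.0278]]'
python3 - <<'E'
from h import *
st()
E
python3 -m handwheel '[[0,0,0,0,0,0.02],[0,0,0,0,0,0.01],[0,0,0,0,0,0]]'
python3 - <<'E'
from h import *
st()
E
```

```text
clock: 46.68
position: [0.6436, 0.0952, 0.0812]
tool_rot: [3.14, 0.001, 1.508]
force: [0.9, -4.3, 1.7]
grip_width: 0.0606
t 46.67 pos [0.6436 0.0952 0.0812] rpy [1.7991e+02 3.0000e-02 8.6400e+01] F [ 0.9 -4.3  1.7] M [-1.12 -0.25  0.11] w 0.0606
clock: 47.05
position: [0.6435, 0.0952, 0.0812]
tool_rot: [3.14, 0.0, 1.324]
force: [1.1, -5.6, 4.7]
grip_width: 0.0608
t 47.05 pos [0.6435 0.0952 0.0812] rpy [1.7991e+02 3.0000e-02 7.5880e+01] F [ 1.1 -5.6  4.7] M [-0.99 -0.27 -0.03] w 0.0608
```

```bash
python3 -m handwheel '[[0,0,0,0,0,0.008],[0,0,0,0,0,0]]'
python3 - <<'E'
from h import *
st()
E
python3 -m handwheel '[[0,0,0,0,0,0.008],[0,0,0,0,0,0]]'
python3 - <<'E'
from h import *
st()
E
```

```text
clock: 47.3
position: [0.6432, 0.0954, 0.0811]
tool_rot: [3.141, 0.0, 1.275]
force: [-0.4, -4.0, 5.9]
grip_width: 0.0605
t 47.3 pos [0.6432 0.0954 0.0811] rpy [1.7995e+02 1.0000e-02 7.3040e+01] F [-0.4 -4.   5.9] M [-0.85  0.27 -0.01] w 0.0605
clock: 47.55
position: [0.6428, 0.0955, 0.0811]
tool_rot: [-3.141, 0.0, 1.225]
force: [-4.5, -3.4, 8.3]
grip_width: 0.0606
t 47.55 pos [0.6428 0.0955 0.0811] rpy [-1.7999e+02  2.0000e-02  7.0170e+01] F [-4.5 -3.4  8.3] M [-0.81  0.98  0.06] w 0.0606
```

```bash
python3 -m handwheel '[[0,0,-0.01,0,0,0.008],[0,0,0,0,0,0]]'
python3 - <<'E'
from h import *
st()
E
python3 -m handwheel '[[0,0,0,0,0,0.006],[0,0,0,0,0,0]]'
python3 - <<'E'
from h import *
st()
E
```

```text
clock: 47.8
position: [0.6429, 0.0956, 0.0811]
tool_rot: [3.142, 0.0, 1.176]
force: [-2.1, -3.8, 5.9]
grip_width: 0.061
t 47.8 pos [0.6429 0.0956 0.0811] rpy [1.800e+02 3.000e-02 6.735e+01] F [-2.1 -3.8  5.9] M [-0.89  0.68  0.58] w 0.061
clock: 48.05
position: [0.643, 0.0956, 0.0811]
tool_rot: [3.141, 0.0, 1.137]
force: [-2.9, -5.2, 6.2]
grip_width: 0.0607
t 48.05 pos [0.643  0.0956 0.0811] rpy [1.7998e+02 2.0000e-02 6.5120e+01] F [-2.9 -5.2  6.2] M [-1.    0.58  0.91] w 0.0607
```

```bash
python3 -m handwheel '[[0,0,0,0,0,0],[0,0,0,0,0,0],[0,0,-0.3,0,0,0],[0,0,-0.6,0,0,0],[0,0,-0.8,0,0,0],[0,0,-0.4,0,0,0.0285],[0,0,-0.4,0,0,0.0285],[0,0,-0.4,0,0,0.0285]]' -0.75
python3 -m handwheel '[[0,0,0,0,0,0.0285],[-0.947,0.864,0,0,0,0],[-0.947,0.864,0,0,0,0],[-0.947,0.864,0,0,0,0],[-0.947,0.864,0,0,0,0],[-0.947,0.864,0,0,0,0],[-0.947,0.864,0,0,0,0],[-0.947,0.864,0,0,0,0]]'
python3 -m handwheel '[[-0.947,0.864,0,0,0,0],[-0.947,0.864,0,0,0,0],[-0.947,0.864,0,0,0,0],[-0.947,0.864,0,0,0,0],[-0.947,0.864,0,0,0,0],[-0.947,0.864,0,0,0,0],[-0.947,0.864,0,0,0,0]]'
python3 -m handwheel '[[0,0,0,0,0,0],[0,0,0,0,0,0]]'
python3 - <<'E'
from h import *
import pickle
s=st();print(np.round(s["qpos"],2));f=snap("wrist","w17",(180,90,380,240),4);pickle.dump(f,open("w17.pkl","wb"))
snap("side","s17",(170,130,410,370),2.5)
E
```

```text
clock: 49.05
position: [0.6432, 0.0961, 0.1553]
tool_rot: [3.142, -0.001, 0.594]
force: [-0.2, 1.0, -0.1]
grip_width: 0.0749
clock: 50.05
position: [0.5533, -0.1106, 0.1548]
tool_rot: [3.142, -0.002, 0.421]
force: [0.4, 0.1, -0.6]
grip_width: 0.0748
clock: 50.92
position: [0.4637, -0.3165, 0.1548]
tool_rot: [3.141, -0.001, 0.42]
force: [0.1, -0.3, -0.4]
grip_width: 0.0744
clock: 51.18
position: [0.4643, -0.3151, 0.1541]
tool_rot: [3.141, -0.001, 0.421]
force: [1.0, 0.3, 1.0]
grip_width: 0.0748
t 51.17 pos [ 0.4643 -0.3151  0.1541] rpy [ 1.7999e+02 -6.0000e-02  2.4110e+01] F [1.  0.3 1. ] M [-0.02  0.01  0.02] w 0.0748
[ 0.02  0.63  0.69  1.87 -0.53  0.84 -0.17]
```

View pics/w17.png

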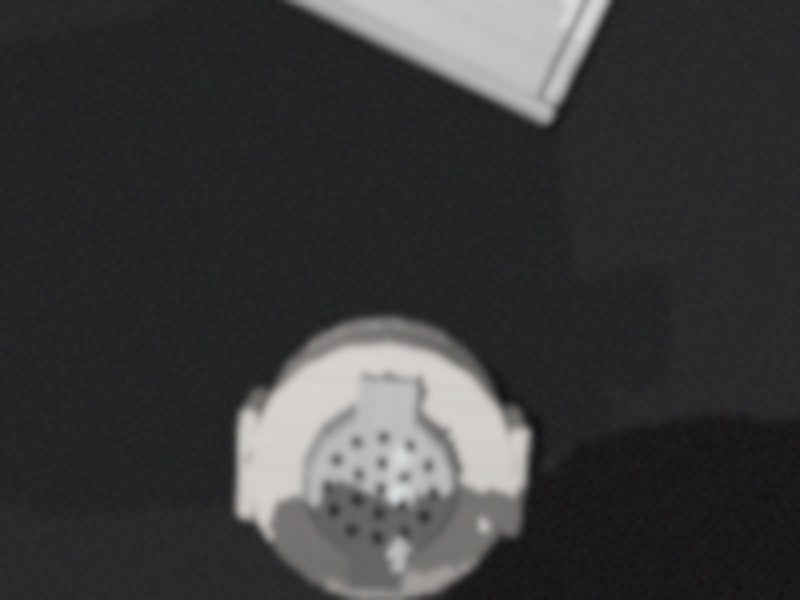

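View pics/s17.png

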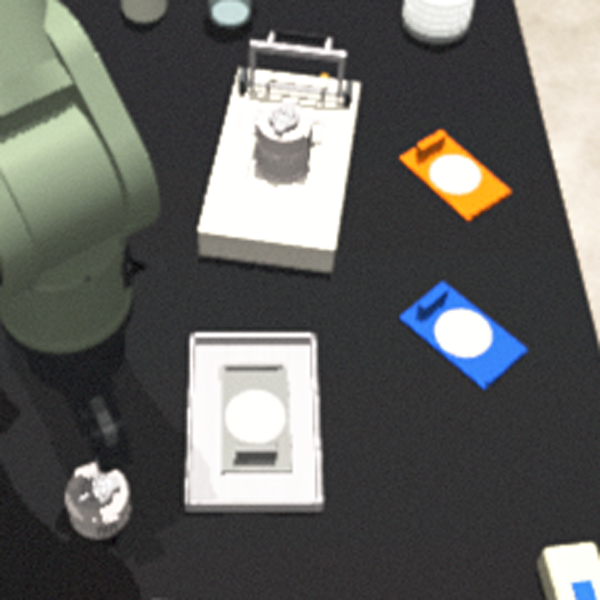

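```bash
python3 - <<'E'
from h import *
import pickle
f=pickle.load(open("w17.pkl","rb"))
o=np.array([180,90])
pa,pb=np.array([238.5,463]),np.array([528,481])
X=center(f,(pa+pb)/2/4+o)
a=onz(f,pa/4+o,.035);b=onz(f,pb/4+o,.035)
d=b-a; ang=np.degrees(np.arctan2(d[1],d[0]));print(X,np.linalg.norm(d),"tool yaw wanted",ang+90)
X[2]=.012; delta(X)
draw(f,[(X[0],X[1],np.radians(ang-90))],"o17",(220,150,350,250),5)
E
```

```text
[ 0.45544729 -0.3134575   0.03499971] 0.06294480577827825 tool yaw wanted 20.431446790226914
pos [ 0.4645 -0.3146  0.1538] rpy deg [-1.800e+02 -4.000e-02  2.417e+01]
tool shift mm [ -7.8  -4.7 141.8] units [-0.31 -0.19  5.67]
```

View pics/o17.png

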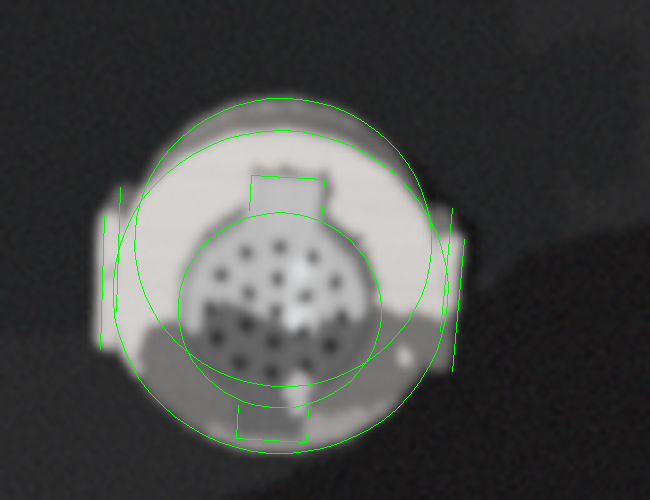

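```bash
python3 -m handwheel '[[-0.31,-0.2,0.9,0,0,0],[0,0,0.9,0,0,0.0104],[0,0,0.9,0,0,0],[0,0,0.9,0,0,0],[0,0,0.9,0,0,0],[0,0,0.9,0,0,0],[0,0,0.27,0,0,0],[0,0,0,0,0,0]]'
python3 -m handwheel '[[0,0,0,0,0,0],[0,0,0,0,0,0],[0,0,0,0,0,0],[0,0,0,0,0,0]]' 1 60
python3 - <<'E'
from h import *
s=st();R=toolR(s)
print("stage off in tool mm",(R.T@(np.array([.4556,-.3133,0])-s["position"]))[:2]*1000)
E
python3 -m handwheel '[[0,0,-0.6,0,0,0],[0,0,-0.9,0,0,0],[0,0,-0.9,0,0,0],[0,0,-0.9,0,0,-0.0278],[0,0,-0.9,0,0,-0.0278],[0,0,-0.9,0,0,-0.0278],[0,0,-0.9,0,0,-0.0278],[0,0,-0.3,0,0,-0.0278]]'
python3 -m handwheel '[[0,0,0,0,0,-0.0278],[0,0,0,0,0,-0.0278],[0,0,0,0,0,-0.0278],[0,0,0,0,0,-0.0278],[0,0,0,0,0,-0.0278],[0,0,0,0,0,-0.0278],[0,0,0,0,0,-0.0278],[0,0,0,0,0,-0.0278]]'
python3 -m handwheel '[[0,0,0,0,0,-0.026],[0,0,0,0,0,0],[0,0,0,0,0,0]]'
python3 - <<'E'
from h import *
st();delta([.6430,.0958,.18])
E
```

```text
clock: 52.28
position: [0.4549, -0.3138, 0.0118]
tool_rot: [-3.141, 0.0, 0.356]
force: [1.0, -0.0, -0.4]
grip_width: 0.0744
clock: 52.78
position: [0.4552, -0.3141, 0.0128]
tool_rot: [3.141, -0.001, 0.355]
force: [-1.8, 1.9, 8.4]
grip_width: 0.0607
t 52.77 pos [ 0.4552 -0.3141  0.0128] rpy [ 1.7996e+02 -6.0000e-02  2.0360e+01] F [-1.8  1.9  8.4] M [0.49 0.47 0.03] w 0.0607
stage off in tool mm [ 0.69647011 -0.63273579]
clock: 53.78
position: [0.4549, -0.3145, 0.1717]
tool_rot: [3.139, 0.001, 1.234]
force: [0.9, 0.2, -2.1]
grip_width: 0.0603
clock: 54.78
position: [0.4543, -0.3145, 0.1703]
tool_rot: [-3.14, 0.001, 2.631]
force: [-0.5, -0.4, -1.1]
grip_width: 0.0608
clock: 55.15
position: [0.4545, -0.3143, 0.1697]
tool_rot: [-3.141, 0.0, 2.785]
force: [0.0, 0.1, -0.8]
grip_width: 0.0606
t 55.15 pos [ 0.4545 -0.3143  0.1697] rpy [-1.7996e+02  2.0000e-02  1.5957e+02] F [ 0.   0.1 -0.8] M [-0.01 -0.02 -0.05] w 0.0606
pos [ 0.4545 -0.3143  0.1697] rpy deg [-1.7996e+02  2.0000e-02  1.5957e+02]
tool shift mm [-33.5 450.1 -10.6] units [-1.34 18.   -0.42]
```

```bash
python3 -m handwheel '[[-0.072,0.947,0,0,0,0],[-0.072,0.947,0,0,0,0],[-0.072,0.947,0,0,0,0],[-0.072,0.947,0,0,0,0],[-0.072,0.947,0,0,0,0],[-0.072,0.947,0,0,0,0],[-0.072,0.947,0,0,0,0],[-0.072,0.947,0,0,0,0]]'
python3 -m handwheel '[[-0.072,0.947,0,0,0,0],[-0.072,0.947,0,0,0,0],[-0.072,0.947,0,0,0,0],[-0.072,0.947,0,0,0,0],[-0.072,0.947,0,0,0,0],[-0.072,0.947,0,0,0,0],[-0.072,0.947,0,0,0,0],[-0.072,0.947,0,0,0,0]]'
python3 -m handwheel '[[-0.072,0.947,0,0,0,0],[-0.072,0.947,0,0,0,0],[-0.072,0.9,0,0,0,0],[0,0,0.5,0,0,0],[0,0,0.4,0,0,0],[0,0,0,0,0,0],[0,0,0,0,0,0]]'
python3 - <<'E'
from h import *
st();delta([.6438,.0955,.032+.072+.0128]);snap("wrist","w18",None,1.4)
snap("side","s18",(220,130,360,250),5)
E
```

```text
clock: 56.15
position: [0.5338, -0.1406, 0.1694]
tool_rot: [-3.141, 0.0, 2.786]
force: [0.6, 1.2, -1.5]
grip_width: 0.0603
clock: 57.15
position: [0.613, 0.0328, 0.1692]
tool_rot: [-3.141, 0.0, 2.789]
force: [-0.8, 0.2, -1.3]
grip_width: 0.0607
clock: 58.02
position: [0.6417, 0.0947, 0.1469]
tool_rot: [-3.142, 0.0, 2.789]
force: [-0.3, 0.5, -1.9]
grip_width: 0.0608
t 58.02 pos [0.6417 0.0947 0.1469] rpy [-1.8000e+02  1.0000e-02  1.5977e+02] F [-0.3  0.5 -1.9] M [-0.08 -0.01  0.07] w 0.0608
pos [0.6417 0.0947 0.1469] rpy deg [-1.8000e+02  1.0000e-02  1.5977e+02]
tool shift mm [-1.7  1.4 30.1] units [-0.07  0.06  1.2 ]
```

View pics/w18.png

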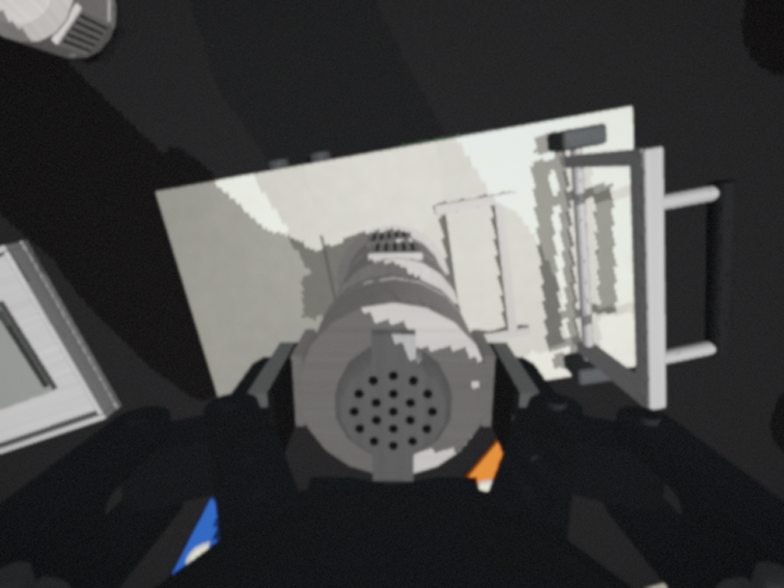

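View pics/s18.png

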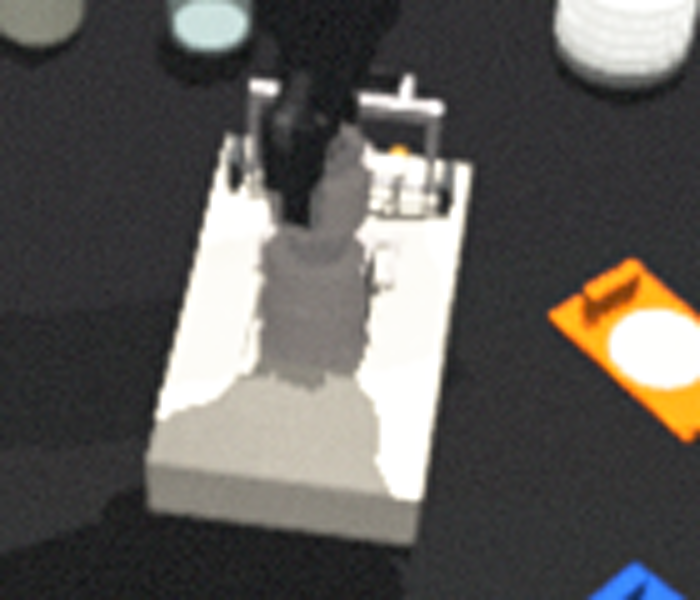

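```bash
python3 -m handwheel '[[-0.07,0.06,0.3,0,0,0],[0,0,0.2,0,0,0],[0,0,0,0,0,0],[0,0,0,0,0,0]]'
python3 - <<'E'
from h import *
st();delta([.6438,.0955,.032+.072+.0128])
E
```

```text
clock: 58.62
position: [0.6438, 0.096, 0.1341]
tool_rot: [-3.142, 0.0, 2.789]
force: [-0.1, -0.2, -1.2]
grip_width: 0.0604
t 58.62 pos [0.6438 0.096  0.1341] rpy [-180.      0.    159.81] F [-0.1 -0.2 -1.2] M [ 0.02 -0.03  0.03] w 0.0604
pos [0.6438 0.096  0.1341] rpy deg [-180.      0.    159.81]
tool shift mm [-0.2 -0.5 17.3] units [-0.01 -0.02  0.69]
```

```bash
python3 -m handwheel '[[0,-0.02,0.16,0,0,0],[0,0,0.14,0,0,0],[0,0,0.12,0,0,0],[0,0,0.12,0,0,0],[0,0,0.08,0,0,0],[0,0,0.04,0,0,0],[0,0,0,0,0,0]]'
python3 -m handwheel '[[0,0,0.05,0,0,0],[0,0,0.02,0,0,0],[0,0,0,0,0,0]]'
python3 - <<'E'
from h import *
st()
E
```

```text
clock: 59.5
position: [0.6436, 0.0956, 0.1176]
tool_rot: [-3.142, -0.0, 2.789]
force: [-0.3, 0.2, -1.6]
grip_width: 0.0605
clock: 59.88
position: [0.6439, 0.0955, 0.1168]
tool_rot: [3.141, 0.001, 2.789]
force: [-4.5, -0.4, 11.6]
grip_width: 0.061
t 59.88 pos [0.6439 0.0955 0.1168] rpy [1.7998e+02 4.0000e-02 1.5980e+02] F [-4.5 -0.4 11.6] M [-0.16  0.92  0.02] w 0.061
```

```bash
python3 -m handwheel '[[0,-0.005,-0.02,0,0,0.0278],[0,-0.005,0,0,0,0.0278],[0,-0.005,0,0,0,0.0278],[0,-0.005,0,0,0,0.0278],[0,-0.005,0,0,0,0.0278],[0,-0.005,0,0,0,0.0278],[0,-0.005,0,0,0,0.0278],[0,-0.005,0,0,0,0.0278]]'
python3 -m handwheel '[[0,-0.005,0,0,0,0.02],[0,0,0,0,0,0.01],[0,0,0,0,0,0]]'
python3 - <<'E'
from h import *
st()
E
python3 -m handwheel '[[0,0,0,0,0,0.008],[0,0,0,0,0,0]]'
python3 - <<'E'
from h import *
st()
E
python3 -m handwheel '[[0,0,0,0,0,0.008],[0,0,0,0,0,0]]'
python3 - <<'E'
from h import *
st()
E
```

```text
clock: 60.88
position: [0.6432, 0.0952, 0.1169]
tool_rot: [3.141, -0.0, 1.386]
force: [-0.3, -0.8, 2.0]
grip_width: 0.0606
clock: 61.25
position: [0.6431, 0.0953, 0.1169]
tool_rot: [3.141, -0.001, 1.203]
force: [-0.8, 0.1, 5.0]
grip_width: 0.0604
t 61.25 pos [0.6431 0.0953 0.1169] rpy [ 1.7995e+02 -3.0000e-02  6.8930e+01] F [-0.8  0.1  5. ] M [ 0.05  0.06 -0.06] w 0.0604
clock: 61.5
position: [0.6427, 0.0953, 0.1169]
tool_rot: [-3.142, -0.0, 1.153]
force: [-3.5, 0.7, 6.8]
grip_width: 0.0609
t 61.5 pos [0.6427 0.0953 0.1169] rpy [-1.800e+02 -2.000e-02  6.608e+01] F [-3.5  0.7  6.8] M [0.02 0.77 0.02] w 0.0609
clock: 61.75
position: [0.6427, 0.0953, 0.1169]
tool_rot: [-3.142, -0.0, 1.103]
force: [-4.1, 0.7, 7.6]
grip_width: 0.0607
t 61.75 pos [0.6427 0.0953 0.1169] rpy [-1.800e+02 -2.000e-02  6.322e+01] F [-4.1  0.7  7.6] M [0.12 0.76 0.4 ] w 0.0607
```

```bash
python3 -m handwheel '[[0,0,-0.01,0,0,0.006],[0,0,0,0,0,0]]'
python3 - <<'E'
from h import *
st()
E
python3 -m handwheel '[[0,0,0,0,0,0.006],[0,0,0,0,0,0]]'
python3 - <<'E'
from h import *
st()
E
```

```text
clock: 62.0
position: [0.6427, 0.0954, 0.1169]
tool_rot: [-3.142, -0.0, 1.065]
force: [-3.1, -0.3, 6.8]
grip_width: 0.0604
t 62.0 pos [0.6427 0.0954 0.1169] rpy [-1.800e+02 -1.000e-02  6.103e+01] F [-3.1 -0.3  6.8] M [0.23 0.72 0.62] w 0.0604
clock: 62.25
position: [0.6428, 0.0953, 0.1169]
tool_rot: [3.142, -0.0, 1.028]
force: [-2.5, 1.2, 5.7]
grip_width: 0.0605
t 62.25 pos [0.6428 0.0953 0.1169] rpy [ 1.800e+02 -1.000e-02  5.889e+01] F [-2.5  1.2  5.7] M [0.15 0.63 0.95] w 0.0605
```

```bash
python3 -m handwheel '[[0,0,0,0,0,0],[0,0,0,0,0,0],[0,0,-0.4,0,0,0],[0,0,-0.8,0,0,0],[0,0,-0.8,0,0,-0.025],[0,0,-0.9,0,0,-0.025],[0,0,0,0,0,-0.025],[0,0,0,0,0,-0.025]]' -0.75
python3 -m handwheel '[[0,0,0,0,0,-0.025],[0,0,0,0,0,-0.025],[-0.11,-0.895,0,0,0,0],[-0.11,-0.895,0,0,0,0],[-0.11,-0.895,0,0,0,0],[-0.11,-0.895,0,0,0,0],[-0.11,-0.895,0,0,0,0],[-0.11,-0.895,0,0,0,0]]'
python3 -m handwheel '[[-0.11,-0.895,0.3,0,0,0],[-0.11,-0.895,0.3,0,0,0],[-0.11,-0.895,0.3,0,0,0],[-0.11,-0.895,0.3,0,0,0],[-0.11,-0.895,0,0,0,0],[0,0,0,0,0,0],[0,0,0,0,0,0]]'
python3 - <<'E'
from h import *
import pickle
s=st();f=snap("wrist","w19",(180,90,380,240),4);pickle.dump(f,open("w19.pkl","wb"))
snap("side","s19",(170,130,410,370),2.5)
E
```

```text
clock: 63.25
position: [0.6431, 0.095, 0.1911]
tool_rot: [3.14, 0.0, 1.661]
force: [0.4, 0.3, -1.4]
grip_width: 0.0747
clock: 64.25
position: [0.5252, 0.0271, 0.1906]
tool_rot: [3.14, 0.001, 1.969]
force: [-0.3, -0.5, 0.2]
grip_width: 0.0747
clock: 65.12
position: [0.4287, -0.0283, 0.16]
tool_rot: [3.14, 0.0, 1.97]
force: [0.2, 0.3, 0.2]
grip_width: 0.0748
t 65.12 pos [ 0.4287 -0.0283  0.16  ] rpy [1.7990e+02 3.0000e-02 1.1287e+02] F [0.2 0.3 0.2] M [-0.04 -0.03  0.05] w 0.0748
```

View pics/w19.png

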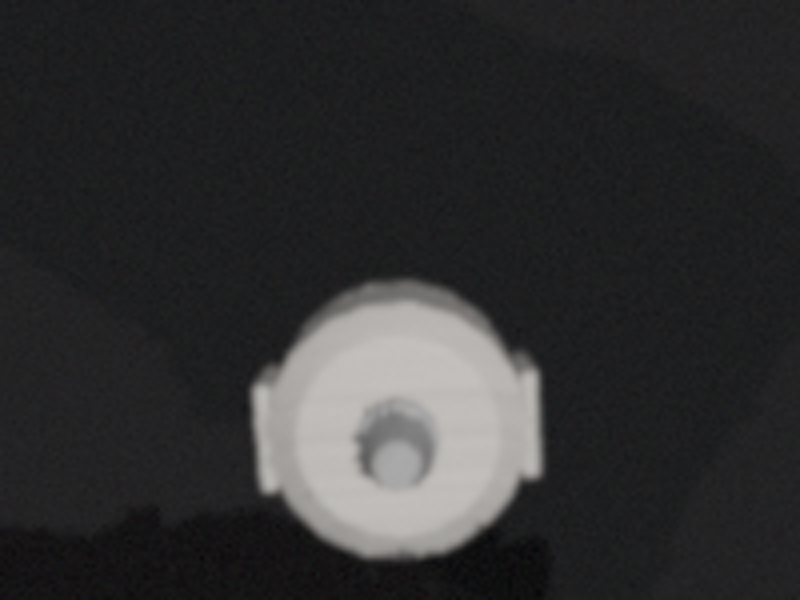

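View pics/s19.png

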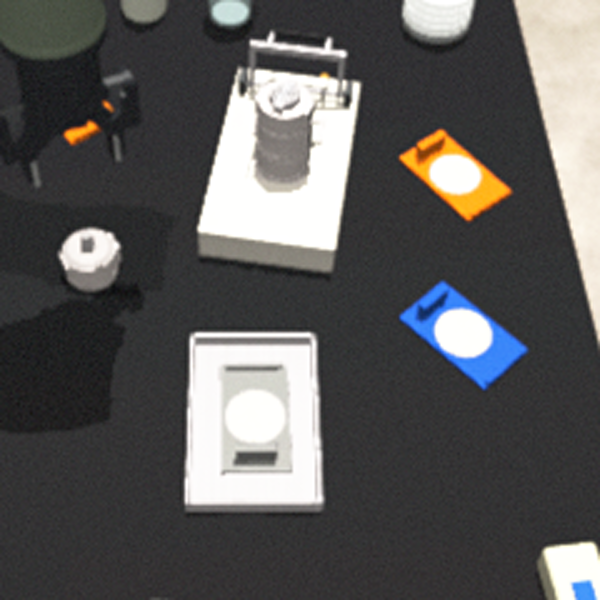

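```bash
python3 - <<'E'
from h import *
import pickle
f=pickle.load(open("w19.pkl","rb"))
o=np.array([180,90])
pa,pb=np.array([257.5,440]),np.array([541,424.5])
X=center(f,(pa+pb)/2/4+o)
a=onz(f,pa/4+o,.035);b=onz(f,pb/4+o,.035)
d=b-a; ang=np.degrees(np.arctan2(d[1],d[0]));print(X,np.linalg.norm(d),"tool yaw wanted",ang+90)
X[2]=.012; delta(X)
draw(f,[(X[0],X[1],np.radians(ang-90))],"o19",(220,140,350,240),5,True)
E
```

```text
[ 0.42946131 -0.02849556  0.035     ] 0.06246171254478213 tool yaw wanted 116.10318141998984
pos [ 0.4285 -0.0282  0.1596] rpy deg [1.7994e+02 2.0000e-02 1.1289e+02]
tool shift mm [ -0.6   0.6 147.6] units [-0.02  0.03  5.9 ]
```

View pics/o19.png

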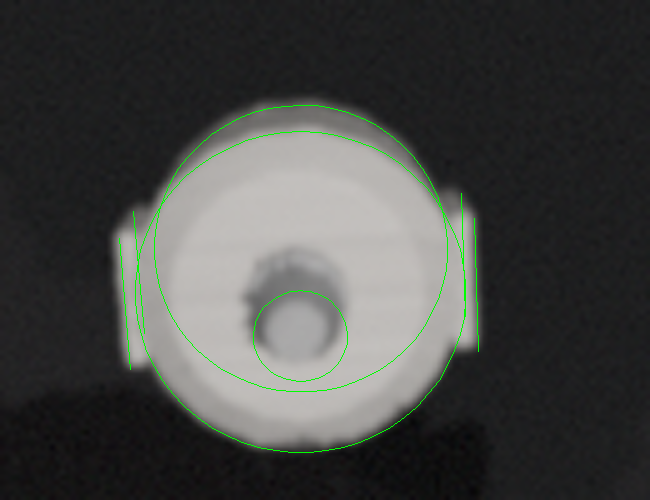

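```bash
python3 -m handwheel '[[0,0.02,0.9,0,0,-0.009],[0,0,0.9,0,0,0],[0,0,0.9,0,0,0],[0,0,0.9,0,0,0],[0,0,0.9,0,0,0],[0,0,0.9,0,0,0],[0,0,0.5,0,0,0],[0,0,0,0,0,0]]'
python3 -m handwheel '[[0,0,0,0,0,0],[0,0,0,0,0,0],[0,0,0,0,0,0],[0,0,0,0,0,0]]' 1 60
python3 - <<'E'
from h import *
s=st();R=toolR(s)
print("cap off in tool mm",(R.T@(np.array([.4292,-.0280,0])-s["position"]))[:2]*1000)
E
python3 -m handwheel '[[0,0,-0.6,0,0,0],[0,0,-1,0,0,0],[0,0,-1,0,0,0],[0,0,-1,0,0,0],[0,0,-1,0,0,-0.0275],[0,0,-1,0,0,-0.0275],[0,0,-1,0,0,-0.0275],[0,0,-0.6,0,0,-0.0275]]'
python3 -m handwheel '[[0,0,0,0,0,0],[0,0,0,0,0,0]]'
python3 - <<'E'
from h import *
st();delta([.6430,.0957,.2])
E
```

```text
clock: 66.22
position: [0.428, -0.0283, 0.0112]
tool_rot: [-3.14, -0.0, 2.026]
force: [0.5, 0.0, 0.1]
grip_width: 0.0748
clock: 66.72
position: [0.4285, -0.0283, 0.0125]
tool_rot: [3.141, 0.0, 2.027]
force: [-1.9, -0.2, 9.1]
grip_width: 0.0606
t 66.72 pos [ 0.4285 -0.0283  0.0125] rpy [1.7994e+02 2.0000e-02 1.1611e+02] F [-1.9 -0.2  9.1] M [-0.16  0.5   0.06] w 0.0606
cap off in tool mm [-0.06061413  0.69114392]
clock: 67.72
position: [0.4283, -0.0284, 0.194]
tool_rot: [3.141, 0.002, 2.723]
force: [-0.4, 0.0, -0.8]
grip_width: 0.0605
clock: 67.97
position: [0.4279, -0.0283, 0.1916]
tool_rot: [-3.142, -0.0, 2.713]
force: [-0.2, 0.4, -1.6]
grip_width: 0.0607
t 67.97 pos [ 0.4279 -0.0283  0.1916] rpy [-180.     -0.    155.47] F [-0.2  0.4 -1.6] M [ 0.06  0.01 -0.01] w 0.0607
pos [ 0.4279 -0.0283  0.1916] rpy deg [-180.     -0.    155.47]
tool shift mm [-144.2  202.2   -8.4] units [-5.77  8.09 -0.34]
```

```bash
python3 -m handwheel '[[-0.577,0.809,0,0,0,0],[-0.577,0.809,0,0,0,0],[-0.577,0.809,0,0,0,0],[-0.577,0.809,0,0,0,0],[-0.577,0.809,0,0,0,0],[-0.577,0.809,0,0,0,0],[-0.577,0.809,0,0,0,0],[-0.577,0.809,0,0,0,0]]'
python3 -m handwheel '[[-0.577,0.809,0,0,0,0],[-0.577,0.809,0,0,0,0],[0,0,0.2,0,0,0],[0,0,0.2,0,0,0],[0,0,0,0,0,0],[0,0,0,0,0,0]]'
python3 - <<'E'
from h import *
st();delta([.6430,.0957,.1525]);snap("wrist","w20",None,1.4)
E
```

```text
clock: 68.97
position: [0.6, 0.0721, 0.1906]
tool_rot: [-3.14, -0.001, 2.715]
force: [0.0, -0.9, -0.4]
grip_width: 0.0608
clock: 69.72
position: [0.6426, 0.0964, 0.1818]
tool_rot: [-3.142, 0.0, 2.717]
force: [0.0, 0.3, -0.2]
grip_width: 0.0607
t 69.72 pos [0.6426 0.0964 0.1818] rpy [-180.      0.    155.66] F [ 0.   0.3 -0.2] M [-0.03  0.04  0.03] w 0.0607
pos [0.6426 0.0964 0.1818] rpy deg [-180.      0.    155.66]
tool shift mm [-0.6 -0.5 29.3] units [-0.03 -0.02  1.17]
```

View pics/w20.png

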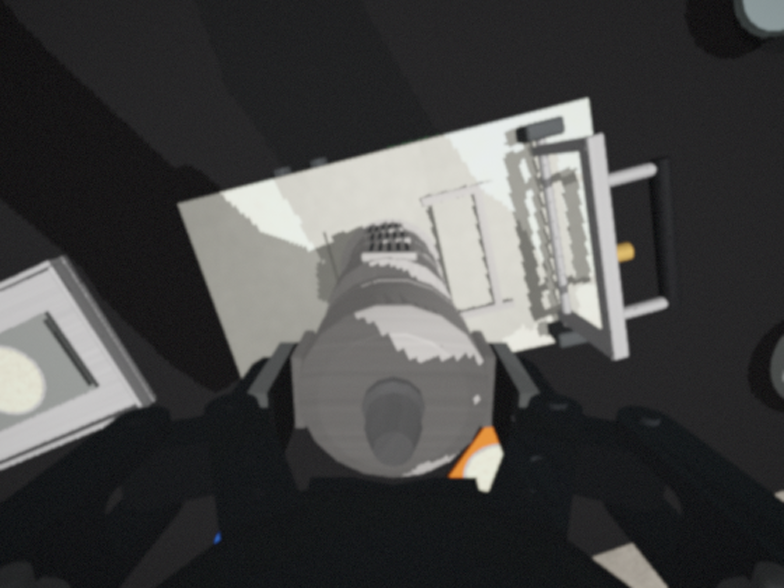

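```bash
python3 -m handwheel '[[-0.02,-0.02,0.4,0,0,0],[0,0,0.2,0,0,0],[0,0,0.12,0,0,0],[0,0,0.12,0,0,0],[0,0,0.12,0,0,0],[0,0,0.1,0,0,0],[0,0,0.04,0,0,0],[0,0,0,0,0,0]]'
python3 - <<'E'
from h import *
st()
E
python3 -m handwheel '[[0,0,0.05,0,0,0],[0,0,0.03,0,0,0],[0,0,0,0,0,0]]'
python3 - <<'E'
from h import *
st()
E
```

```text
clock: 70.78
position: [0.6431, 0.0961, 0.1541]
tool_rot: [-3.142, -0.0, 2.718]
force: [-0.6, -0.2, -2.1]
grip_width: 0.0608
t 70.78 pos [0.6431 0.0961 0.1541] rpy [-180.     -0.    155.71] F [-0.6 -0.2 -2.1] M [-0.01  0.02 -0.  ] w 0.0608
clock: 71.15
position: [0.6432, 0.0961, 0.1526]
tool_rot: [3.141, 0.0, 2.718]
force: [-1.2, 0.6, 4.7]
grip_width: 0.0609
t 71.15 pos [0.6432 0.0961 0.1526] rpy [1.7998e+02 2.0000e-02 1.5570e+02] F [-1.2  0.6  4.7] M [-0.03  0.35 -0.04] w 0.0609
```

```bash
python3 -m handwheel '[[0,0,0,0,0,0.0278],[0,0,0,0,0,0.0278],[0,0,0,0,0,0.0278],[0,0,0,0,0,0.0278],[0,0,0,0,0,0.0278],[0,0,0,0,0,0.0278],[0,0,0,0,0,0.0278],[0,0,0,0,0,0.0278]]'
python3 -m handwheel '[[0,0,0,0,0,0.02],[0,0,0,0,0,0.01],[0,0,0,0,0,0]]'
python3 - <<'E'
from h import *
st()
E
python3 -m handwheel '[[0,0,0,0,0,0.008],[0,0,0,0,0,0]]'
python3 - <<'E'
from h import *
st()
E
python3 -m handwheel '[[0,0,0,0,0,0.008],[0,0,0,0,0,0]]'
python3 - <<'E'
from h import *
st()
E
```

```text
clock: 72.15
position: [0.6435, 0.0962, 0.1526]
tool_rot: [3.141, -0.001, 1.315]
force: [0.5, 0.8, 1.8]
grip_width: 0.0609
clock: 72.53
position: [0.6435, 0.0962, 0.1526]
tool_rot: [3.141, -0.0, 1.132]
force: [0.3, -0.1, 4.4]
grip_width: 0.0607
t 72.53 pos [0.6435 0.0962 0.1526] rpy [ 1.7995e+02 -3.0000e-02  6.4840e+01] F [ 0.3 -0.1  4.4] M [-0.02 -0.09 -0.13] w 0.0607
clock: 72.78
position: [0.6432, 0.0963, 0.1525]
tool_rot: [3.141, -0.0, 1.082]
force: [-1.8, -0.3, 7.2]
grip_width: 0.0608
t 72.78 pos [0.6432 0.0963 0.1525] rpy [ 1.7999e+02 -2.0000e-02  6.1980e+01] F [-1.8 -0.3  7.2] M [0.04 0.43 0.01] w 0.0608
clock: 73.03
position: [0.6432, 0.0963, 0.1526]
tool_rot: [3.141, -0.0, 1.032]
force: [-1.8, -0.6, 6.6]
grip_width: 0.0609
t 73.03 pos [0.6432 0.0963 0.1526] rpy [ 1.7999e+02 -2.0000e-02  5.9120e+01] F [-1.8 -0.6  6.6] M [0.05 0.44 0.23] w 0.0609
```

```bash
python3 -m handwheel '[[0,0,0,0,0,0.006],[0,0,0,0,0,0]]'
python3 - <<'E'
from h import *
st()
E
python3 -m handwheel '[[0,0,0,0,0,0.006],[0,0,0,0,0,0]]'
python3 - <<'E'
from h import *
st()
E
```

```text
clock: 73.28
position: [0.6433, 0.0962, 0.1526]
tool_rot: [3.141, -0.0, 0.994]
force: [-1.5, 0.2, 5.9]
grip_width: 0.0605
t 73.28 pos [0.6433 0.0962 0.1526] rpy [ 1.7998e+02 -2.0000e-02  5.6980e+01] F [-1.5  0.2  5.9] M [-0.02  0.29  0.38] w 0.0605
clock: 73.53
position: [0.6433, 0.0963, 0.1526]
tool_rot: [3.141, -0.001, 0.957]
force: [-0.4, 0.0, 6.3]
grip_width: 0.0606
t 73.53 pos [0.6433 0.0963 0.1526] rpy [ 1.7997e+02 -3.0000e-02  5.4810e+01] F [-0.4  0.   6.3] M [-0.06  0.28  0.64] w 0.0606
```

```bash
python3 -m handwheel '[[0,0,0,0,0,0.006],[0,0,-0.05,0,0,0],[0,0,-0.05,0,0,0],[0,0,0,0,0,0]]'
python3 - <<'E'
from h import *
st()
E
python3 -m handwheel '[[0,0,0.05,0,0,0],[0,0,0.05,0,0,0],[0,0,0,0,0,0]]'
python3 - <<'E'
from h import *
st()
E
```

```text
clock: 74.03
position: [0.6424, 0.0962, 0.1538]
tool_rot: [-3.14, 0.001, 0.919]
force: [-0.3, -0.1, -16.1]
grip_width: 0.0604
t 74.03 pos [0.6424 0.0962 0.1538] rpy [-1.7993e+02  7.0000e-02  5.2650e+01] F [ -0.3  -0.1 -16.1] M [-0.02 -0.11  0.93] w 0.0604
clock: 74.4
position: [0.6434, 0.0961, 0.1526]
tool_rot: [3.141, -0.001, 0.918]
force: [-1.6, 1.0, -0.1]
grip_width: 0.0605
t 74.4 pos [0.6434 0.0961 0.1526] rpy [ 1.7997e+02 -4.0000e-02  5.2610e+01] F [-1.6  1.  -0.1] M [0.16 0.17 0.96] w 0.0605
```

```bash
python3 -m handwheel '[[0,0,0,0,0,0],[0,0,0,0,0,0],[0,0,-0.4,0,0,0],[0,0,-0.8,0,0,0],[0,0,-0.9,0,0,0],[0,0,-0.9,0,0,0],[0,0,-0.9,0,0,0]]' -0.75
python3 -m handwheel '[[-0.9,0,0,0,0,0],[-0.9,0,0,0,0,0],[-0.9,0,0,0,0,0],[-0.9,0,0,0,0,0],[-0.9,0,0,0,0,0],[-0.9,0,0,0,0,0],[-0.9,0,0,0,0,0],[0,0,0,0,0,0]]'
python3 - <<'E'
from h import *
s=st()
snap("wrist","w21",None,1.4);snap("side","s21",(170,120,420,380),2.3);snap("top","t21",(150,80,450,300),2.6)
E
```

```text
clock: 75.28
position: [0.6433, 0.096, 0.252]
tool_rot: [3.141, -0.001, 0.918]
force: [-0.3, -1.0, 0.1]
grip_width: 0.0748
clock: 76.28
position: [0.5465, -0.0308, 0.2501]
tool_rot: [3.141, -0.0, 0.916]
force: [1.0, 1.1, 0.4]
grip_width: 0.0748
t 76.28 pos [ 0.5465 -0.0308  0.2501] rpy [ 1.7999e+02 -2.0000e-02  5.2480e+01] F [1.  1.1 0.4] M [ 0.02 -0.05 -0.01] w 0.0748
```

View pics/w21.png

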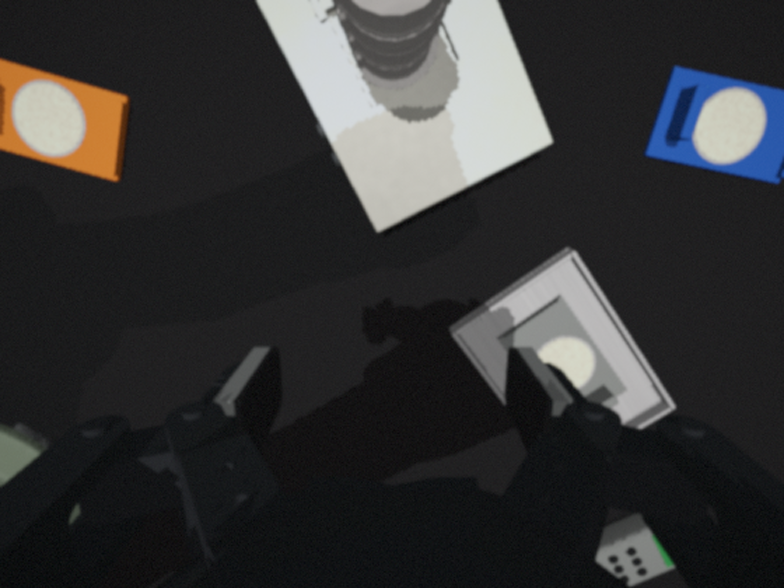

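View pics/s21.png

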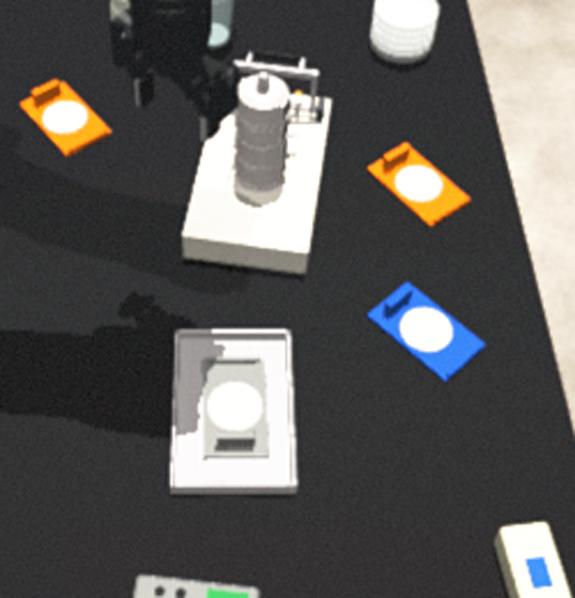

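View pics/t21.png

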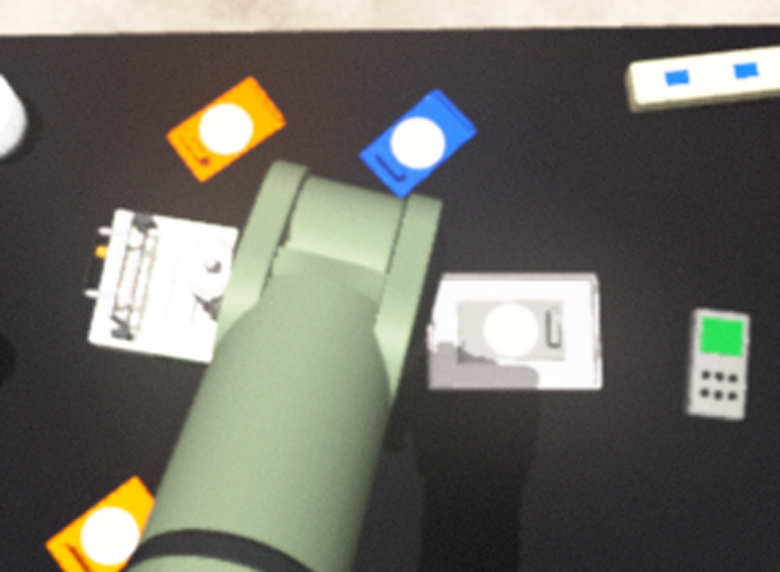

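```bash
python3 - <<'E'
from h import *
S=bot.grab_frame("side")
print("barb top pred",proj(S,[.6432,.0959,.202]),"seen ~",(284.3,153.5))
print("if one joint unseated (+9.5mm)",proj(S,[.6432,.0959,.2115]))
T=bot.grab_frame("top");print("top pred",proj(T,[.6432,.0959,.202]),"seen",(212/2.6+150,267/2.6+80))
# clamp grip at theta 93deg
print("grip pred",proj(S,rigpts([.6435,.096,np.radians(79.55),0],[.1389,0,.112])), "seen",(278/2.3+170,60/2.3+120))
cv2.imwrite("pics/s22.png",cv2.resize(S["pixels"][135:215,245:335],None,fx=7,fy=7,interpolation=cv2.INTER_CUBIC))
E
```

```text
barb top pred [[284.63056722 151.05384863]] seen ~ (284.3, 153.5)
if one joint unseated (+9.5mm) [[284.74148061 148.36893491]]
top pred [[230.54038827 180.39419157]] seen (231.53846153846155, 182.69230769230768)
grip pred [[290.52269034 141.57672419]] seen (290.8695652173913, 146.08695652173913)
```

View pics/s22.png

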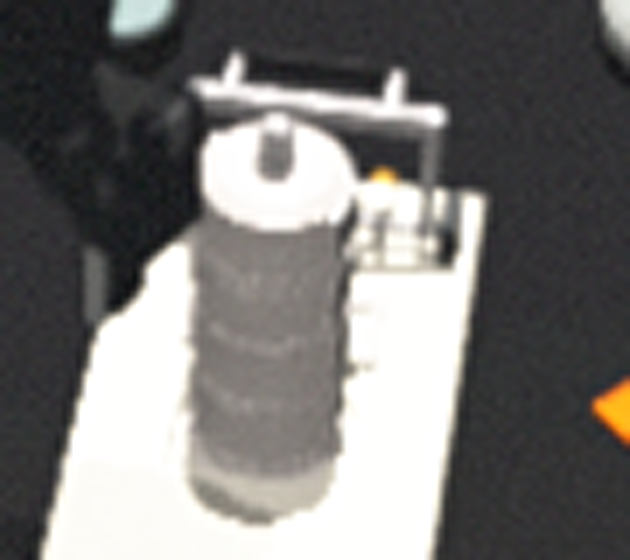

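```bash
python3 -c "
from workcell import bot
print(bot.observe()['clock'],bot.job_done())"
```

```text
the job is handed in; nothing more can be done
76.525 None
```

The job is done and handed in at 76.5 s of the 210 s allowed.

**What I did**
- **Clamp:** I swung the bar up to about 93° (1.62 rad) and left it there.
- **Coupon:** I slid it about 95 mm along the deck from beneath the bar. I then carried it level, filter side up, and laid it flat in the sample tray.
- **Column:** All three stages that were out are stacked on the port, with the inlet cap on top. One stage had been knocked aside, so I measured it again before picking it up. I saw no fourth stage in the pictures.

**Last checks**
- **Seating:** Each part came down to within about 0.2 mm of its expected height before the turn, and each was turned clockwise until the torque rose at the stop.
- **Lock:** Pulling up on the cap with 16 N raised it only about 1.2 mm, which is within the play. That force is more than the column's weight, so the parts are held down.
- **Final pictures:** They show the clamp up, the coupon flat in the tray and the column straight. The look-alikes and the meter appear where they were; I did not measure them or check the jar and beaker again. The robot was clear of everything.

**Small disagreements**
- **Lock angle:** Each stop lies about 5° past parallel with the part below, so the cap ends roughly 20° past the rig's x axis.
- **Side and top views:** The barb and clamp grip appeared 1 to 4 pixels lower than predicted. That is within my reading and the calibration, and nothing suggests a part is standing high.

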